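# Load-test battery packs, undock them and move their tags

## Task

Run the load test on the docked battery packs: tilt the tester's spring-centred joystick all the way towards its red lamp and only that way, hold it there for about two seconds, and let it spring back upright. Then pull every pack out of the charging dock and set it in the tray, each one down on the tray floor, and lift every job tag off the orange rail, over the end stops, to leave it hanging on the green rail. Leave the multimeter, screwdriver and bottle where they are.

Things in the scene. Friction and masses are not known exactly. Their poses are not given: they have to be found in the camera images.
- dock: Black charging dock, fixed, 94 (x) by 260 (y) by 36 mm, green trim on its -x face. Three open-topped bays 53 by 43 mm at y = -80, 0, +80 mm, floor 10 mm above the table; some may be empty. Sprung balls in a bay's front and back walls snap into a groove in the pack's foot: a straight upward pull of 8 to 20 N over the first 8 mm frees it, then it slides out. Origin: centre of underside.
- tray: Blue open tray, loose (0.7 kg), outside 160 (x) by 250 (y) by 30 mm high, walls and floor 5 mm thick. Origin: centre of its underside; may get knocked aside.
- tester: Grey load tester, fixed box 100 by 100 by 45 mm high, a joystick upright in the middle of its top. Red lamp on its top near the +x edge, white mark near the -x edge. It may be turned any way. Origin: centre of its underside, z up.
- stick_knob (a point): Centre of the joystick's black ball knob (24 mm diameter) on a 10 mm steel rod; the knob centre is 78 mm above the pivot, which lies at the centre of the tester's top (45 mm above its underside).
- stick (a joint): Joystick tilt in rad about the tester's y axis: 0 upright, positive towards the red lamp (+x of the tester), stops at +-0.45. A spring (0.5 N m/rad, about 3 N at the knob at full tilt) brings it back to 0 when let go.
- stick_side (a joint): Joystick tilt in rad about the tester's x axis (sideways to the lamp direction), 0 upright, stops at +-0.45, same spring.
- stand: Fixed tag stand, base 60 (x) by 380 (y) by 8 mm, with two steel rails (10 mm diameter) end to end along its y axis, rail axis 165 mm above the table: orange posts and discs at -y (tags waiting), green at +y (done). End discs (28 mm diameter) at y = -170, -14, +14, +170 mm. Origin: centre of underside.
- orange_rail (a point): Middle of the orange rail, on its axis; y along the rail, z up; free rail 152 mm long between discs.
- green_rail (a point): Middle of the green rail, on its axis; y along the rail (pointing away from the orange rail), z up; free rail 152 mm long between discs.
- pack0: Black slide-in battery pack (may be absent), 50 (x) by 40 (y) by 80 (z) mm, 0.15 to 0.3 kg, brass contacts on top, white label and green band on its sides. A 3.5 mm deep groove in both x faces, 8 to 21 mm up. Origin: centre of underside; docked it stands upright with its axes along the dock's, origin on the bay floor.
- pack0_mid (a point): Centre of pack0, 40 mm above its origin.
- tag0: Yellow job tag (may be absent), 0.06 kg: rigid saddle, 30 mm along the rail (its y axis); an inverted V inside (mouth 25 mm) sits on the rail, side plates 32 mm apart outside reach 49 mm below the origin. Grip post on top 10 (x) by 24 (y) mm, 12 to 46 mm above the origin. Origin: on the rail's axis. Raise it 70 mm to pass a disc.
- pack1: Black slide-in battery pack (may be absent), 50 (x) by 40 (y) by 80 (z) mm, 0.15 to 0.3 kg, brass contacts on top, white label and green band on its sides. A 3.5 mm deep groove in both x faces, 8 to 21 mm up. Origin: centre of underside; docked it stands upright with its axes along the dock's, origin on the bay floor.
- pack1_mid (a point): Centre of pack1, 40 mm above its origin.
- tag1: White job tag (may be absent), 0.06 kg: rigid saddle, 30 mm along the rail (its y axis); an inverted V inside (mouth 25 mm) sits on the rail, side plates 32 mm apart outside reach 49 mm below the origin. Grip post on top 10 (x) by 24 (y) mm, 12 to 46 mm above the origin. Origin: on the rail's axis. Raise it 70 mm to pass a disc.
- pack2: Black slide-in battery pack (may be absent), 50 (x) by 40 (y) by 80 (z) mm, 0.15 to 0.3 kg, brass contacts on top, white label and green band on its sides. A 3.5 mm deep groove in both x faces, 8 to 21 mm up. Origin: centre of underside; docked it stands upright with its axes along the dock's, origin on the bay floor.
- pack2_mid (a point): Centre of pack2, 40 mm above its origin.
- tag2: Red job tag (may be absent), 0.06 kg: rigid saddle, 30 mm along the rail (its y axis); an inverted V inside (mouth 25 mm) sits on the rail, side plates 32 mm apart outside reach 49 mm below the origin. Grip post on top 10 (x) by 24 (y) mm, 12 to 46 mm above the origin. Origin: on the rail's axis. Raise it 70 mm to pass a disc.
- meter: Yellow handheld multimeter lying flat, 75 by 150 by 35 mm; leave it alone.
- driver: Screwdriver lying on the bench; leave it alone.
- cleaner: Blue contact-cleaner bottle, 48 mm diameter, 110 mm tall; leave it alone.
Not all that is in view belongs to the job. What is meant by the tag0 is not brown or purple, and is the larger of those in its own colour.

How it is judged:
On the way, in this order (a step that is already met when the one before it is completed fails the run):
1. the joystick is held over towards the red lamp (more than 0.3 rad) for 1 s while all packs are docked and all tags on the orange side (value of joint stick above 0.3 rad and z of each of pack0, pack1, pack2 in the frame of dock below 0.016 m and horizontal distance between each of pack0, pack1, pack2 and dock below 0.12 m and y of each of tag0, tag1, tag2 in the frame of stand below -0.01 m), for 1 s.
2. the joystick is back upright (value of joint stick between -0.08 and 0.08 rad), for 0.2 s.
At the end, for the whole second after the job is handed in: Every pack present rests with its centre inside the tray walls and under 60 mm above the tray's underside; every tag present hangs still on the green rail between its discs, within 5 mm of seated height and 0.35 rad of upright; joystick upright within 0.08 rad; tray flat (all of step 2 and x of pack0_mid in the frame of tray between -0.08 and 0.08 m and y of pack0_mid in the frame of tray between -0.125 and 0.125 m and z of each of pack0_mid, pack1_mid, pack2_mid in the frame of tray below 0.06 m and linear speed of each of pack0, tag0, pack1, tag1, pack2, tag2 below 0.03 m/s and y of tag0 in the frame of green_rail between -0.076 and 0.076 m and x of tag0 in the frame of green_rail between -0.006 and 0.006 m and z of tag0 in the frame of green_rail between -0.005 and 0.005 m and angle between each of tag0, tag1, tag2's own z axis and vertical below 0.35 rad and x of pack1_mid in the frame of tray between -0.08 and 0.08 m and y of pack1_mid in the frame of tray between -0.125 and 0.125 m and y of tag1 in the frame of green_rail between -0.076 and 0.076 m and x of tag1 in the frame of green_rail between -0.006 and 0.006 m and z of tag1 in the frame of green_rail between -0.005 and 0.005 m and x of pack2_mid in the frame of tray between -0.08 and 0.08 m and y of pack2_mid in the frame of tray between -0.125 and 0.125 m and y of tag2 in the frame of green_rail between -0.076 and 0.076 m and x of tag2 in the frame of green_rail between -0.006 and 0.006 m and z of tag2 in the frame of green_rail between -0.005 and 0.005 m and value of joint stick_side between -0.08 and 0.08 rad and angle between tray's own z axis and vertical below 0.06 rad); the robot touches nothing.
It fails at once if the joystick is tilted the wrong way, away from the red lamp or far to the side (value of joint stick below -0.25 rad or value of joint stick_side below -0.3 rad or value of joint stick_side above 0.3 rad).
It fails at once if multimeter, screwdriver or bottle disturbed (moved more than 3 cm) (distance of any of meter, driver, cleaner from where it was at the start of the episode above 0.03 m).
Of pack0, pack1, pack2 only 2 to 3 are there at a start; the rules pass over those that are not, and their reading is None.
Of tag0, tag1, tag2 only 2 to 3 are there at a start; the rules pass over those that are not, and their reading is None.
At some moment in a run one of tray may be knocked a few centimetres aside while the robot is not near it.
Once in a run the grip may slacken for a moment while it holds something.
It also fails if it takes over 210 s, if anything falls off the work surface, if the arm or the gripper's body presses on something with over 40 N, if the wrist force passes 120 N, or if a joint passes its speed limit or range.

## Robot

A 6-joint arm with a two-finger parallel gripper is mounted at the origin on the work surface. World frame = base frame: x ahead of the robot, y to its left, z up, the work surface at z = 0. Lengths are in m, angles in rad, forces in N, time in s.
With the tool pointing down it reaches from about 0.275 to 0.825 m from the base axis. Payload 5.2 kg.
Tool frame: the origin (TCP) lies at the centre of the arm's flange, where the gripper is bolted on; the fingertips stand 186 mm ahead of it and the grasp point (between the pads) lies 167 mm ahead of it; z points along the fingers, y is the line along which they close (so a half turn about z gives the same grasp; the last joint's range is limited). The gripper opens to 93 mm and grips with 3 to 60 N. Pads are 15 mm wide; open, the fingers measure 128 mm over their backs; the gripper's body (75 mm by 188 mm) begins 65 mm behind the grasp point.
Start: joints at [-1.35, 0.259, 1.535, -0, 1.348, -0.203], TCP at [0.226, -0.501, 0.405] pointing down, gripper open.
Joint ranges: [-3.14, 3.14], [-0.91, 2.08], [0.19, 2.58], [-1.22, 4.36], [0.22, 2.71], [-3.12, 3.12]. Speed limits (rad/s): [2.57, 2.57, 3.14, 3.14, 3.14, 3.14].

## Interface

Orientations are given as a unit quaternion [x, y, z, w].
In Python, from bench import get_state, capture, sign_off gives the robot as it stands.
- The arm moves only by the tool arm_command, never from a script. Its argument "rows" is a list of rows, each a list of 2 entries, a list of its own where there are three numbers: the shift along the tool's x, y, z as a fraction of full scale, then the turn, a rotation vector about the tool's x, y, z as a fraction of full scale. In form: [[[x, y, z], [rx, ry, rz]], ...]. A call has exactly 5 rows; each row shifts and turns the commanded pose from where the row before left it, along the tool's axes as they then stand; what a row does not reach is not made up. Full scale, the value 1, is 50 mm for a shift and 5 degrees for a turn. A row lasts 1/10 s, in which the tool goes at most 50 mm and 8.59 degrees, less where a joint would pass 70% of its speed; a pose out of reach is approached as far as the arm can. A call with a number of a shift or a turn outside -1 to 1 is refused whole. A call with a gripper value outside its range is refused whole. "hand" is the opening, from 0 (shut) to 1 (fully open), set as the call begins (left out, the last holds). The fingers move at their own pace and stop on an object; "force" is the grip in N (left out, the last holds). Time passes only in rows, so rows that do not move let the fingers close, or fill a call up. It gives the time, the measured TCP pose, the force, the opening and the grip force at its end, in the units of the state.
- get_state(): the state, without advancing time (a new reading comes with each control period).
- capture(name): name is "scene" or "top"; returns a dict with "img" (384x512x3 uint8, blue, green, red), "range_z" (384x512 float32, m along the optical axis (not along the pixel's ray), 0 where there is no reading), "K" (3x3 intrinsics, pixels), "rvec" (rotation vector, rad) and "tvec" (3), from world to camera coordinates, as OpenCV has them. Camera axes: x right, y down, z forward; pixel columns grow to the right and rows downward; lengths in m; the calibration is good to about 2 mm. A picture is of the moment at which its call begins.
- sign_off(): hands the job in; it is judged then, once.
The state is a dict: "clock": time; "qpos": joint angles; "dq": joint speeds; "joint_torque": joint torques, N m; "eef_pos": TCP position; "orientation": TCP orientation; "wrist_force": force on the tool from outside, world axes, zero at the start; "torque": the same for the moment, N m; "opening": opening from 0.0 (shut) to 1.0 (fully open); "gripper_force": force on a finger pad.
Only numpy, scipy, OpenCV 4.12 (cv2) and the standard library are available. Lean on these libraries where they do the work, as an engineer would, in place of code of your own. Each camera call takes 0.05 s, during which the arm holds its last target. There are 200 camera calls.

## Working session

There is one attempt and no reset: what is moved stays moved. The work goes in short steps, Python scripts to look and compute and a tool call to move; the robot and the scene stay as the last step left them, time stands still between calls to the robot, and variables do not carry over. Pictures are saved under pics/ and viewed, at most 14 in all, crops included, and the job is handed in when it is done.

Besides the shell and the picture viewer there is one more tool, called after "Request:" by a JSON object that holds its "name" and its "arguments". arm_command: Moves the arm, as the interface text tells. Shift numbers are shares of 50 mm and turn numbers shares of 5 degrees, none past 1 either way. Its arguments: {"type":"object","properties":{"rows":{"type":"array"},"hand":{"type":"number"},"force":{"type":"number"}},"required":["rows"]}

```bash
mkdir -p pics; ls
cat > h.py <<'E'
import numpy as np,cv2
from bench import get_state,capture,sign_off
from scipy.spatial.transform import Rotation as R
def world(c):
    K=c['K'];z=c['range_z'];h,w=z.shape
    u,v=np.meshgrid(np.arange(w),np.arange(h))
    P=np.stack([(u-K[0,2])/K[0,0]*z,(v-K[1,2])/K[1,1]*z,z],-1)
    Rm=cv2.Rodrigues(np.array(c['rvec'],float))[0]
    W=(P-np.array(c['tvec']).reshape(3))@Rm
    W[z<=0]=np.nan
    return W
E
python3 - <<'E'
from h import *
print(get_state())
for n in('scene','top'):
    c=capture(n);cv2.imwrite(f'pics/{n}0.png',cv2.resize(c['img'],(800,600)))
    np.savez(f'{n}0.npz',W=world(c),img=c['img'])
    Rm=cv2.Rodrigues(np.array(c['rvec'],float))[0];print(n,-Rm.T@np.array(c['tvec']).reshape(3),c['K'][0,0])
E
```

```text
pics
{'clock': 0.0, 'qpos': array([-1.34977229e+00,  2.59310315e-01,  1.53610891e+00, -3.25259697e-06,
        1.34797210e+00, -2.02793291e-01]), 'dq': array([-1.19692081e-03, -2.53140587e-04,  6.73981142e-05, -8.50930636e-05,
        7.13739045e-04,  4.44395829e-04]), 'joint_torque': array([ 2.54088030e-03, -4.37299168e+01, -2.84004790e+01,  7.21918861e-02,
        4.11094248e-02, -1.32713276e-04]), 'eef_pos': array([ 0.22615754, -0.50110412,  0.40392463]), 'orientation': array([ 9.77630783e-01,  2.10326517e-01, -9.78336917e-06, -8.99284101e-04]), 'wrist_force': array([ 0.46783975, -0.00605441,  0.28450242]), 'torque': array([-0.00090752, -0.01905535,  0.01207256]), 'gripper_force': 0.0, 'opening': 0.9979259769088604}
scene [ 1.55599952 -0.40012571  1.04657563] 484.60918890369487
top [ 0.47398685 -0.01864379  1.07505847] 397.4045925111787
```

View pics/scene0.png

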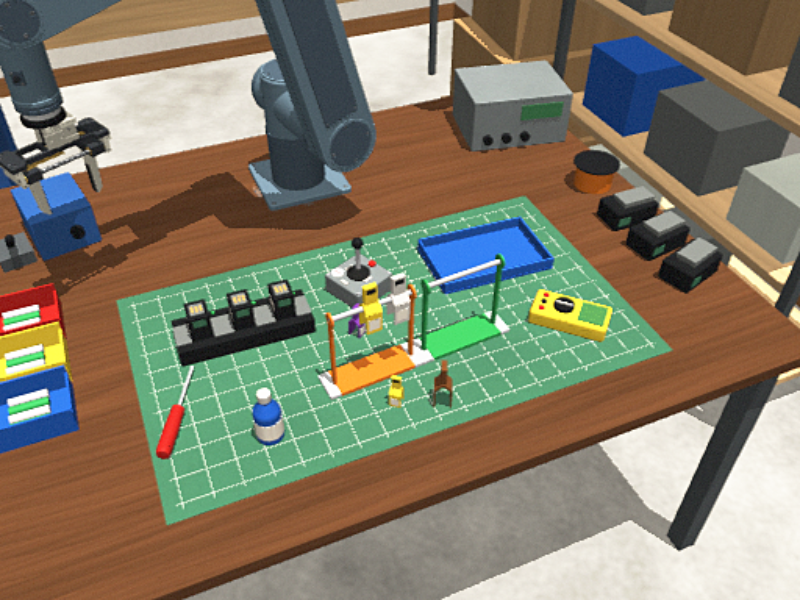

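View pics/top0.png

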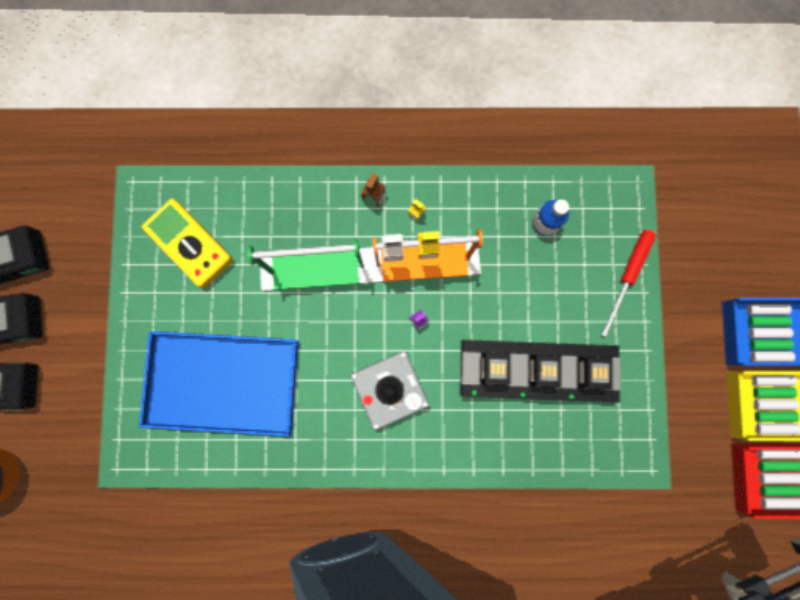

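Top view: three docked packs at (498,370), (549,372) and (600,374). Joystick knob at (389,390), red lamp (368,400), white mark (413,401). Tray centre about (220,384).
Candidates for tag0: big yellow on the orange rail (428,242), small yellow (417,209), brown (373,188), purple (420,320). I choose the big yellow one on the rail. The white tag at (392,245) is tag1, and the red one is absent.

```bash
cat > m.py <<'E'
from h import *
def rect(p): 
    r=cv2.minAreaRect((p[:,:2]*1000).astype(np.float32)); return [np.round(x,1) for x in r]
d=np.load('top0.npz');W=d['W'];im=d['img'].astype(int)
hsv=cv2.cvtColor(d['img'],cv2.COLOR_BGR2HSV).astype(int);H,S,V=hsv[...,0],hsv[...,1],hsv[...,2]
s=lambda x,y:(int(y*.64),int(x*.64))
def reg(x0,y0,x1,y1):
    m=np.zeros(H.shape,bool);m[int(y0*.64):int(y1*.64),int(x0*.64):int(x1*.64)]=1;return m
z=W[...,2]
# packs
for x in(498,549,600):
    m=reg(x-18,345,x+18,400)&(z>.075);p=W[m];print('pack',len(p),rect(p),np.median(p[:,2]))
m=reg(450,330,630,410)&(z>.028)&(z<.045);print('dock',rect(W[m]),np.median(z[m]))
m=reg(130,320,310,445)&(z>.024)&(z<.036);print('tray',rect(W[m]),np.median(z[m]))
m=reg(345,345,435,435)&(z>.04)&(z<.05);print('tester',rect(W[m]))
m=reg(345,345,435,435)&(z>.12);print('knob',rect(W[m]),W[m].max(0))
m=reg(355,385,380,412)&(S>150)&((H<8)|(H>172));print('lamp',np.nanmean(W[m],0),m.sum())
m=reg(400,390,425,412)&(S<40)&(V>200);print('white',np.nanmean(W[m],0),m.sum())
for n,x0,x1 in(('yel',415,443),('wht',381,405)):
    m=reg(x0,225,x1,290)&(z>.19);p=W[m];print(n,len(p),rect(p),p[:,2].max(),p.min(0),p.max(0))
m=reg(245,230,362,270)&(z>.155)&(z<.185);print('green',rect(W[m]),np.nanmean(W[m],0))
m=reg(370,225,485,270)&(z>.155)&(z<.185);print('orange',rect(W[m]))
m=reg(240,225,490,300)&(z>.004)&(z<.014);print('base',rect(W[m]))
for n,b in(('meter',(135,190,240,295)),('bottle',(530,190,575,245))):
    m=reg(*b)&(z>.02);print(n,rect(W[m]),np.nanmax(z[m]))
m=reg(0,0,800,600)&(z>.15)&(W[...,0]>.2);print('tall',W[m].min(0),W[m].max(0))
d=d['img'][130:230,215:320];cv2.imwrite('pics/c0.png',cv2.resize(d,None,fx=6,fy=5,interpolation=2))
E
python3 m.py
```

```text
pack 349 [array([ 477.1, -180.4]), array([39. , 49.2]), np.float64(89.3)] 0.09131531795420199
pack 366 [array([ 474.7, -261. ]), array([40.3, 49.3]), np.float64(89.2)] 0.09119552453236655
pack 374 [array([ 472.1, -341.5]), array([41.7, 50.3]), np.float64(87.4)] 0.09118482457919584
dock [array([ 474.2, -261.2]), array([260. ,  95.5]), np.float64(87.9)] 0.03731761995037666
tray [array([453.3, 275.6]), array([251.3, 160.5]), np.float64(86.7)] 0.030487129721007755
tester [array([442.8, -10.9]), array([99.8, 99.9]), np.float64(24.0)]
knob [array([442.6, -10.8]), array([21.7, 21.7]), np.float64(44.6)] [0.45317241 0.00108809 0.13950585]
lamp [0.42721383 0.02547756 0.05230742] 23
white [ 0.42491948 -0.04842909  0.04742743] 121
yel 72 [array([664.4, -69.4]), array([10.7, 24.1]), np.float64(6.6)] 0.21583014302702977 [ 0.65839482 -0.08170242  0.19155544] [ 0.67038518 -0.05736773  0.21583014]
wht 69 [array([660.3, -15.4]), array([10.6, 22.6]), np.float64(3.6)] 0.21508012480098201 [ 0.65454931 -0.02651994  0.19051801] [ 0.66566845 -0.00432107  0.21508012]
green [array([649.5, 116. ]), array([ 26.7, 160.7]), np.float64(4.6)] [0.64897439 0.11916692 0.17085036]
orange [array([663.5, -66.9]), array([ 31. , 160.8]), np.float64(4.5)]
base [array([662.9,  36.1]), array([130.8, 436.3]), np.float64(0.0)]
meter [array([691.6, 338.5]), array([149.8,  75.4]), np.float64(44.8)] 0.04943583348314255
bottle [array([ 730.9, -280.8]), array([48.6, 41.3]), np.float64(42.5)] 0.11428161717122105
tall [ 0.20021287 -0.5482439   0.15077691] [0.68096887 0.1959108  0.48769604]
```

View pics/c0.png

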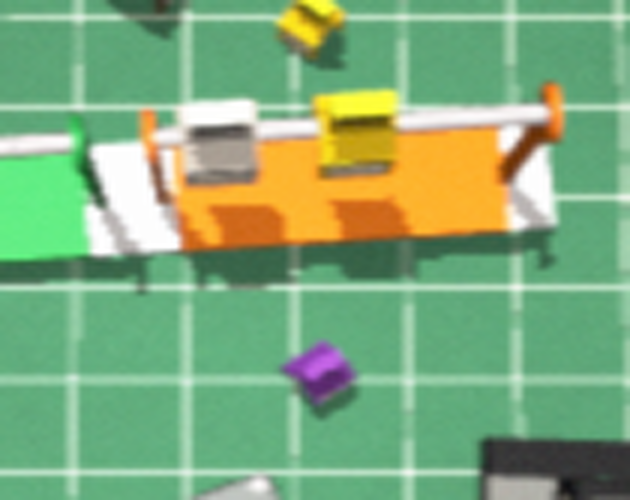

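Crop: the large yellow tag (357,135) and the white tag (220,140) sit on the orange rail. The small yellow and purple ones lie off it, so the choice stands. Next I need a closer look at the tester's lamp and mark directions.

Run:
```python
from h import *
a=np.load('top0.npz')['img'][215:285,215:285];b=np.load('scene0.npz')['img'][145:205,200:260]
cv2.imwrite('pics/c1.png',np.hstack([cv2.resize(a,(400,400),interpolation=2),cv2.resize(b,(400,400),interpolation=2)]))
```

```text
(no output)
```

View pics/c1.png

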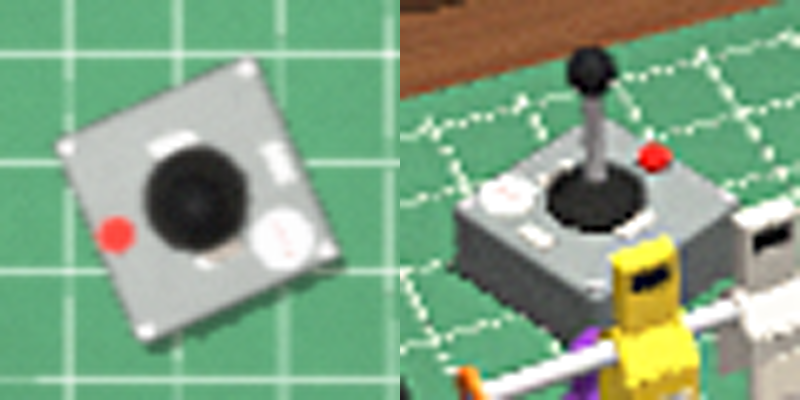

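The lamp at (115,235) and the white mark at (278,162) are opposite each other. The white disc is only a gauge. So tester +x is at about 114° yaw. I'll refine the rail fit, then move above the knob.

```bash
cat >> h.py <<'E'
def go(x,y,z,yaw):
    """tool-frame shift (units of 50mm) and turn (units of 5deg) to TCP (x,y,z), tool y along yaw(deg)"""
    s=get_state();A=R.from_quat(s['orientation']);d=A.inv().apply(np.array([x,y,z])-s['eef_pos'])
    a=np.radians(yaw);ty=np.array([np.cos(a),np.sin(a),0]);tz=np.array([0,0,-1.])
    best=min((( A.inv()*R.from_matrix(np.c_[np.cross(k*ty,tz),k*ty,tz])).as_rotvec() for k in(1,-1)),key=np.linalg.norm)
    print('shift first',np.round(d/.05,3),'turn',np.round(np.degrees(best)/5,2),'shift after turn',np.round(R.from_rotvec(best).inv().apply(d)/.05,3),'eef',s['eef_pos'].round(4),'q6',s['qpos'][5].round(2))
E
python3 - <<'E'
from h import *
d=np.load('top0.npz');W=d['W'];z=W[...,2];S=cv2.cvtColor(d['img'],cv2.COLOR_BGR2HSV)[...,1]
for y0,y1 in((-.15,-.09),(.06,.17)):
    m=(abs(W[...,1]-(y0+y1)/2)<(y1-y0)/2)&(W[...,0]>.6)&(W[...,0]<.7)&(z>.16)&(z<.18)&(S<60)
    p=W[m];c=np.polyfit(p[:,1],p[:,0],1);print(len(p),'x at y',np.polyval(c,(y0,y1)),c[0],p[:,2].max(),np.median(p[:,2]))
for n in('top0','scene0'):
  d=np.load(n+'.npz');W=d['W'];z=W[...,2];h=cv2.cvtColor(d['img'],cv2.COLOR_BGR2HSV).astype(int)
  for lo,hi in((2,18),(45,75)):
    m=(h[...,0]>lo)&(h[...,0]<hi)&(h[...,1]>120)&(z>.15)&(W[...,0]>.6)&(W[...,0]<.72)&(abs(W[...,1])<.25)
    p=W[m]
    for a,b in((-.25,-.1),(-.1,.028),(.028,.1),(.1,.25)):
        q=p[(p[:,1]>a)&(p[:,1]<b)]
        if len(q)>3:print(n,lo,len(q),q.mean(0).round(4),q.min(0).round(3),q.max(0).round(3))
E
```

```text
85 x at y [0.67012163 0.6660648 ] -0.06761388873954213 0.17583053452543537 0.17050579819563824
188 x at y [0.65433569 0.64550786] -0.08025305559506027 0.17664893572481383 0.17019081510203077
top0 2 28 [ 0.6675 -0.1414  0.1734] [ 0.658 -0.147  0.156] [ 0.681 -0.117  0.183]
top0 2 25 [ 0.6569 -0.0121  0.1732] [ 0.645 -0.092  0.162] [0.669 0.013 0.182]
top0 45 22 [0.6538 0.0377 0.1753] [0.642 0.035 0.161] [0.666 0.04  0.182]
top0 45 29 [0.6423 0.1932 0.1737] [0.631 0.19  0.151] [0.655 0.196 0.182]
scene0 2 29 [ 0.6743 -0.1443  0.1666] [ 0.661 -0.147  0.151] [ 0.686 -0.14   0.181]
scene0 2 30 [0.6626 0.0086 0.168 ] [ 0.649 -0.064  0.15 ] [0.675 0.015 0.202]
scene0 45 41 [0.6591 0.0389 0.1656] [0.646 0.034 0.15 ] [0.672 0.046 0.18 ]
scene0 45 26 [0.6472 0.1942 0.1669] [0.631 0.191 0.151] [0.66  0.197 0.178]
```

Request:
{"name": "arm_command", "arguments": {"rows": [[[0.532,-0.477,0],[0,0,0]],[[0.532,-0.477,0],[0,0,0]],[[0.532,-0.477,0],[0,0,0]],[[0.532,-0.477,0],[0,0,0]],[[0.532,-0.477,0],[0,0,0]]], "hand": 1}}

```text
clock: 0.6
eef_pos: [0.2986, -0.3365, 0.4044]
orientation: [0.978, 0.21, -0.0, -0.0]
wrist_force: [0.4, 0.1, -0.6]
opening: 1.001
gripper_force: 0.0
```

Request:
{"name": "arm_command", "arguments": {"rows": [[[0.532,-0.477,0],[0,0,0]],[[0.532,-0.477,0],[0,0,0]],[[0.532,-0.477,0],[0,0,0]],[[0.532,-0.477,0],[0,0,0]],[[0.532,-0.477,0],[0,0,0]]]}}

```text
clock: 1.1
eef_pos: [0.3708, -0.1731, 0.4046]
orientation: [0.978, 0.21, -0.0, -0.0]
wrist_force: [1.1, -0.4, 0.0]
opening: 1.0
gripper_force: 0.0
```

Request:
{"name": "arm_command", "arguments": {"rows": [[[0.532,-0.477,0],[0,0,0]],[[0.532,-0.477,0],[0,0,0]],[[0.532,-0.477,0],[0,0,0]],[[0.532,-0.477,0],[0,0,0]],[[0.532,-0.477,0],[0,0,0]]]}}

```text
clock: 1.6
eef_pos: [0.443, -0.0096, 0.4046]
orientation: [0.978, 0.21, -0.0, -0.0]
wrist_force: [0.9, -0.7, -1.0]
opening: 1.0
gripper_force: 0.0
```

Request:
{"name": "arm_command", "arguments": {"rows": [[[0,0,0],[0,0,-1]],[[0,0,0],[0,0,-1]],[[0,0,0],[0,0,-1]],[[0,0,0],[0,0,-1]],[[0,0,0],[0,0,-1]]]}}

```text
clock: 2.1
eef_pos: [0.4426, -0.011, 0.4044]
orientation: [0.908, 0.419, -0.0, -0.0]
wrist_force: [-0.4, 0.5, -0.4]
opening: 0.999
gripper_force: 0.0
```

Request:
{"name": "arm_command", "arguments": {"rows": [[[0,0,0],[0,0,-1]],[[0,0,0],[0,0,-1]],[[0,0,0],[0,0,-1]],[[0,0,0],[0,0,-1]],[[0,0,0],[0,0,-1]]]}}

```text
clock: 2.6
eef_pos: [0.4426, -0.0111, 0.4044]
orientation: [0.796, 0.605, -0.0, -0.0]
wrist_force: [0.4, 0.3, 0.4]
opening: 0.999
gripper_force: 0.0
```

Request:
{"name": "arm_command", "arguments": {"rows": [[[0,0,0],[0,0,-1]],[[0,0,0],[0,0,-1]],[[0,0,0],[0,0,-1]],[[0,0,0],[0,0,-1]],[[0,0,0],[0,0,-1]]]}}

```text
clock: 3.1
eef_pos: [0.4426, -0.0111, 0.4044]
orientation: [0.646, 0.763, -0.0, -0.0]
wrist_force: [0.0, 0.0, -0.6]
opening: 1.002
gripper_force: 0.0
```

Request:
{"name": "arm_command", "arguments": {"rows": [[[0,0,0],[0,0,-1]],[[0,0,0],[0,0,-1]],[[0,0,0],[0,0,-1]],[[0,0,0],[0,0,0]],[[0,0,0],[0,0,0]]], "hand": 0.6}}

```text
clock: 3.6
eef_pos: [0.4427, -0.0111, 0.4046]
orientation: [0.544, 0.839, -0.0, -0.0]
wrist_force: [-0.9, 0.7, 0.2]
opening: 0.628
gripper_force: 0.0
```

```bash
python3 -c "
from h import *
go(.4427,-.0108,.290,24)"
```

```text
shift first [0.005 0.004 2.292] turn [-0.   -0.    0.03] shift after turn [0.006 0.003 2.292] eef [ 0.4427 -0.0111  0.4046] q6 -0.7
```

Request:
{"name": "arm_command", "arguments": {"rows": [[[0,0,0.458],[0,0,0]],[[0,0,0.458],[0,0,0]],[[0,0,0.458],[0,0,0]],[[0,0,0.458],[0,0,0]],[[0,0,0.458],[0,0,0]]]}}

```text
clock: 4.1
eef_pos: [0.4427, -0.0111, 0.2894]
orientation: [0.543, 0.839, 0.0, 0.0]
wrist_force: [-0.8, 0.0, -0.1]
opening: 0.6
gripper_force: 0.0
```

Request:
{"name": "arm_command", "arguments": {"rows": [[[0,0,0],[0,0,0]],[[0,0,0],[0,0,0]],[[0,0,0],[0,0,0]],[[0,0,0],[0,0,0]],[[0,0,0],[0,0,0]]], "hand": 0.2, "force": 6}}

```text
clock: 4.6
eef_pos: [0.4432, -0.0112, 0.2913]
orientation: [0.543, 0.84, 0.0, 0.001]
wrist_force: [0.1, -0.6, 2.4]
opening: 0.254
gripper_force: 6.0
```

Request:
{"name": "arm_command", "arguments": {"rows": [[[0,0,0],[0,0,0]],[[0,0,0],[0,0,0]],[[0,0,0],[0,0,0]],[[0,0,0],[0,0,0]],[[0,0,0],[0,0,0]]]}}

```text
clock: 5.1
eef_pos: [0.4433, -0.0113, 0.2912]
orientation: [0.543, 0.84, 0.0, 0.001]
wrist_force: [0.2, -0.3, 6.6]
opening: 0.252
gripper_force: 6.0
```

Request:
{"name": "arm_command", "arguments": {"rows": [[[0.068,0,0.002],[0,0,0]],[[0.068,0,0.004],[0,0,0]],[[0.068,0,0.008],[0,0,0]],[[0.068,0,0.011],[0,0,0]],[[0.068,0,0.015],[0,0,0]]]}}

```text
clock: 5.6
eef_pos: [0.436, 0.0044, 0.2886]
orientation: [0.543, 0.84, 0.0, 0.001]
wrist_force: [0.0, -0.7, 3.9]
opening: 0.25
gripper_force: 6.0
```

Request:
{"name": "arm_command", "arguments": {"rows": [[[0.066,0,0.018],[0,0,0]],[[0.066,0,0.02],[0,0,0]],[[0.066,0,0.022],[0,0,0]],[[0.066,0,0.024],[0,0,0]],[[0.066,0,0.026],[0,0,0]]]}}

```text
clock: 6.1
eef_pos: [0.4289, 0.0195, 0.2825]
orientation: [0.543, 0.84, -0.0, 0.0]
wrist_force: [0.2, -2.5, 1.4]
opening: 0.249
gripper_force: 6.0
```

Run:
```python
from h import *
c=capture('scene');cv2.imwrite('pics/s1.png',cv2.resize(c['img'][100:220,160:320],(800,600),interpolation=2));s=get_state();print(s['eef_pos'],s['wrist_force'],s['opening'])
```

```text
[0.42860473 0.01982679 0.28227052] [ 1.54384321 -2.20172063  1.21200525] 0.2547293097680661
```

View pics/s1.png

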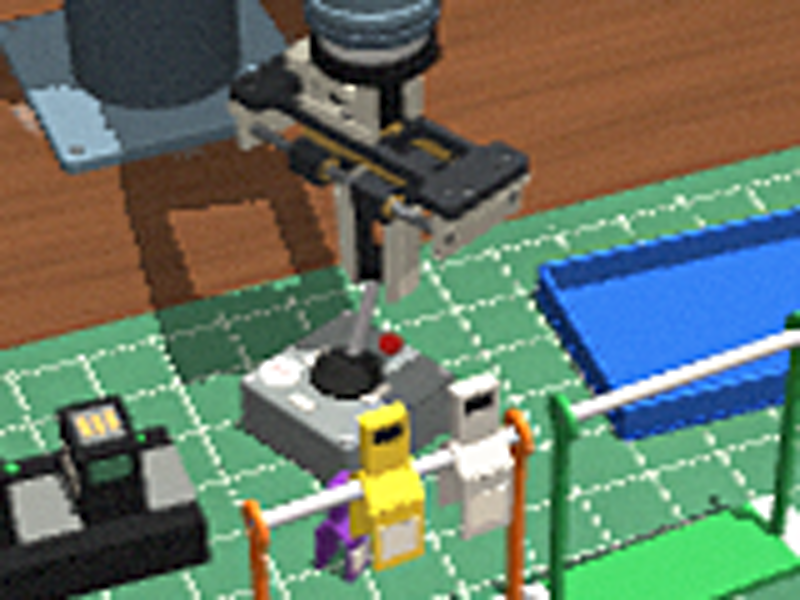

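The stick is gripped and tilted towards the red lamp (390,345). I hold it for 2 s, then guide it back upright and release.

Request:
{"name": "arm_command", "arguments": {"rows": [[[0,0,0],[0,0,0]],[[0,0,0],[0,0,0]],[[0,0,0],[0,0,0]],[[0,0,0],[0,0,0]],[[0,0,0],[0,0,0]]]}}

```text
clock: 6.65
eef_pos: [0.429, 0.0193, 0.2827]
orientation: [0.543, 0.84, -0.0, -0.0]
wrist_force: [1.9, -2.7, -0.8]
opening: 0.251
gripper_force: 6.0
```

Request:
{"name": "arm_command", "arguments": {"rows": [[[0,0,0],[0,0,0]],[[0,0,0],[0,0,0]],[[0,0,0],[0,0,0]],[[0,0,0],[0,0,0]],[[0,0,0],[0,0,0]]]}}

```text
clock: 7.15
eef_pos: [0.429, 0.0193, 0.2827]
orientation: [0.543, 0.84, -0.0, -0.0]
wrist_force: [2.5, -4.0, -1.4]
opening: 0.252
gripper_force: 6.0
```

Request:
{"name": "arm_command", "arguments": {"rows": [[[0,0,0],[0,0,0]],[[0,0,0],[0,0,0]],[[0,0,0],[0,0,0]],[[0,0,0],[0,0,0]],[[0,0,0],[0,0,0]]]}}

```text
clock: 7.65
eef_pos: [0.429, 0.0194, 0.2827]
orientation: [0.543, 0.84, -0.0, -0.0]
wrist_force: [2.5, -3.6, -2.0]
opening: 0.248
gripper_force: 6.0
```

Request:
{"name": "arm_command", "arguments": {"rows": [[[0,0,0],[0,0,0]],[[0,0,0],[0,0,0]],[[0,0,0],[0,0,0]],[[0,0,0],[0,0,0]],[[0,0,0],[0,0,0]]]}}

```text
clock: 8.15
eef_pos: [0.429, 0.0194, 0.2827]
orientation: [0.543, 0.84, -0.0, 0.0]
wrist_force: [1.5, -4.7, -2.7]
opening: 0.248
gripper_force: 6.0
```

Request:
{"name": "arm_command", "arguments": {"rows": [[[-0.066,0,-0.026],[0,0,0]],[[-0.066,0,-0.024],[0,0,0]],[[-0.066,0,-0.022],[0,0,0]],[[-0.066,0,-0.02],[0,0,0]],[[-0.066,0,-0.018],[0,0,0]]]}}

```text
clock: 8.65
eef_pos: [0.4358, 0.0042, 0.2883]
orientation: [0.543, 0.84, 0.0, -0.0]
wrist_force: [1.3, -0.8, -1.9]
opening: 0.249
gripper_force: 6.0
```

Request:
{"name": "arm_command", "arguments": {"rows": [[[-0.068,0,-0.015],[0,0,0]],[[-0.068,0,-0.011],[0,0,0]],[[-0.068,0,-0.008],[0,0,0]],[[-0.068,0,-0.004],[0,0,0]],[[-0.068,0,-0.002],[0,0,0]]]}}

```text
clock: 9.15
eef_pos: [0.4427, -0.0113, 0.2902]
orientation: [0.543, 0.84, 0.0, -0.0]
wrist_force: [0.5, 0.4, -2.8]
opening: 0.251
gripper_force: 6.0
```

Request:
{"name": "arm_command", "arguments": {"rows": [[[0,0,0],[0,0,0]],[[0,0,0],[0,0,0]],[[0,0,0],[0,0,0]],[[0,0,0],[0,0,0]],[[0,0,0],[0,0,0]]]}}

```text
clock: 9.65
eef_pos: [0.4427, -0.011, 0.2902]
orientation: [0.543, 0.84, -0.0, -0.0]
wrist_force: [-0.3, 0.1, -2.4]
opening: 0.249
gripper_force: 6.0
```

Request:
{"name": "arm_command", "arguments": {"rows": [[[0,0,0],[0,0,0]],[[0,0,0],[0,0,0]],[[0,0,0],[0,0,0]],[[0,0,0],[0,0,0]],[[0,0,0],[0,0,0]]], "hand": 0.6}}

```text
clock: 10.15
eef_pos: [0.4428, -0.0112, 0.2903]
orientation: [0.543, 0.84, 0.0, 0.0]
wrist_force: [0.3, 0.2, 0.1]
opening: 0.59
gripper_force: 0.0
```

Request:
{"name": "arm_command", "arguments": {"rows": [[[0,0,-0.5],[0,0,0]],[[0,0,-0.5],[0,0,0]],[[0,0,-0.5],[0,0,0]],[[0,0,-0.5],[0,0,0]],[[0,0,-0.2],[0,0,0]]], "hand": 1}}

```text
clock: 10.65
eef_pos: [0.4432, -0.0113, 0.4025]
orientation: [0.543, 0.84, 0.001, 0.002]
wrist_force: [0.3, 0.4, -0.3]
opening: 0.972
gripper_force: 0.0
```

Run:
```python
from h import *
c=capture('scene');W=world(c);z=W[...,2]
m=(z>.128)&(z<.15)&(abs(W[...,0]-.44)<.06)&(abs(W[...,1]+.01)<.06);print('knob top',W[m].mean(0),m.sum())
go(.4771,-.1804,.40,-1.8)
```

```text
knob top [ 0.44710176 -0.01004985  0.13147327] 25
shift first [-3.36  -0.776  0.066] turn [0.05 0.03 5.22] shift after turn [-3.359  0.781  0.059] eef [ 0.4433 -0.0113  0.4029] q6 -0.7
```

Request:
{"name": "arm_command", "arguments": {"rows": [[[0,0,0],[0,0,0.87]],[[0,0,0],[0,0,0.87]],[[0,0,0],[0,0,0.87]],[[0,0,0],[0,0,0.87]],[[0,0,0],[0,0,0.87]]]}}

```text
clock: 11.2
eef_pos: [0.4425, -0.0111, 0.3989]
orientation: [0.692, 0.721, -0.001, -0.001]
wrist_force: [-0.2, -0.7, 0.5]
opening: 0.997
gripper_force: 0.0
```

Request:
{"name": "arm_command", "arguments": {"rows": [[[0,0,0],[0,0,0.87]],[[-0.84,0.195,0],[0,0,0]],[[-0.84,0.195,0],[0,0,0]],[[-0.84,0.195,0],[0,0,0]],[[-0.84,0.195,0],[0,0,0]]]}}

```text
clock: 11.7
eef_pos: [0.4763, -0.1817, 0.3988]
orientation: [0.718, 0.696, -0.0, -0.001]
wrist_force: [0.8, 1.1, 0.3]
opening: 1.0
gripper_force: 0.0
```

```bash
python3 -c "
from h import *
go(.4771,-.1804,.237,-1.8)"
```

```text
shift first [0.024 0.019 3.237] turn [-0.02 -0.01 -0.  ] shift after turn [0.027 0.015 3.237] eef [ 0.4763 -0.1817  0.3988] q6 -0.55
```

Request:
{"name": "arm_command", "arguments": {"rows": [[[0.02,0.015,0.646],[0,0,0]],[[0,0,0.646],[0,0,0]],[[0,0,0.646],[0,0,0]],[[0,0,0.646],[0,0,0]],[[0,0,0.646],[0,0,0]]]}}

```text
clock: 12.2
eef_pos: [0.4765, -0.179, 0.2363]
orientation: [0.718, 0.696, -0.0, -0.001]
wrist_force: [0.5, -0.1, -0.1]
opening: 0.999
gripper_force: 0.0
```

Request:
{"name": "arm_command", "arguments": {"rows": [[[0,0,0],[0,0,0]],[[0,0,0],[0,0,0]],[[0,0,0],[0,0,0]],[[0,0,0],[0,0,0]],[[0,0,0],[0,0,0]]], "hand": 0.3, "force": 45}}

```text
clock: 12.7
eef_pos: [0.4776, -0.1795, 0.2401]
orientation: [0.718, 0.696, 0.0, 0.001]
wrist_force: [-0.1, -0.0, 0.3]
opening: 0.622
gripper_force: 0.0
```

Request:
{"name": "arm_command", "arguments": {"rows": [[[0,0,0],[0,0,0]],[[0,0,0],[0,0,0]],[[0,0,0],[0,0,0]],[[0,0,0],[0,0,0]],[[0,0,0],[0,0,0]]]}}

```text
clock: 13.2
eef_pos: [0.4777, -0.1796, 0.2397]
orientation: [0.718, 0.696, 0.0, 0.001]
wrist_force: [0.9, 0.3, 7.0]
opening: 0.536
gripper_force: 45.0
```

Request:
{"name": "arm_command", "arguments": {"rows": [[[0,0,-0.06],[0,0,0]],[[0,0,-0.06],[0,0,0]],[[0,0,-0.06],[0,0,0]],[[0,0,-0.06],[0,0,0]],[[0,0,-0.06],[0,0,0]]]}}

```text
clock: 13.7
eef_pos: [0.4773, -0.1792, 0.254]
orientation: [0.718, 0.696, 0.0, -0.0]
wrist_force: [-1.1, -0.4, -1.5]
opening: 0.538
gripper_force: 45.0
```

Request:
{"name": "arm_command", "arguments": {"rows": [[[0,0,-0.2],[0,0,0]],[[0,0,-0.4],[0,0,0]],[[0,0,-0.5],[0,0,0]],[[0,0,-0.5],[0,0,0]],[[0,0,-0.5],[0,0,0]]]}}

```text
clock: 14.2
eef_pos: [0.4764, -0.1791, 0.3607]
orientation: [0.718, 0.696, -0.001, -0.0]
wrist_force: [0.2, -0.1, -2.5]
opening: 0.534
gripper_force: 45.0
```

Request:
{"name": "arm_command", "arguments": {"rows": [[[0,0,-0.5],[0,0,0]],[[0,0,-0.3],[0,0,0]],[[0,0,0],[0,0,0]],[[0,0,0],[0,0,0]],[[0,0,0],[0,0,0]]]}}

```text
clock: 14.7
eef_pos: [0.4766, -0.1791, 0.3978]
orientation: [0.718, 0.696, -0.0, -0.001]
wrist_force: [0.7, -0.2, -2.6]
opening: 0.536
gripper_force: 45.0
```

```bash
cat > tray.py <<'E'
from h import *
def tray(n='top'):
    c=capture('top');d=c['img'];W=world(c);h=cv2.cvtColor(d,cv2.COLOR_BGR2HSV).astype(int);z=W[...,2]
    m=(h[...,0]>100)&(h[...,0]<125)&(h[...,1]>120)&(z>.022)&(z<.037)&(W[...,0]>.25)&(W[...,0]<.65)&(W[...,1]>.05)&(W[...,1]<.5)
    r=cv2.minAreaRect((W[m][:,:2]*1000).astype(np.float32));print('tray',r);return c,W
c,W=tray()
s=get_state();e=s['eef_pos'];z=W[...,2]
cv2.imwrite('pics/cur.png',c['img'])
c=capture('scene');W=world(c)
m=(np.hypot(W[...,0]-e[0],W[...,1]-e[1])<.06)&(W[...,2]<e[2]-.186)&(W[...,2]>.06);p=W[m]
if len(p): print('held',p.min(0),p.max(0),len(p))
print(s['opening'],s['wrist_force'])
E
python3 tray.py; python3 -c "
from h import *
go(.4577,.1957,.40,-3.3)"
```

```text
tray ((453.4176025390625, 275.83343505859375), (251.7131805419922, 160.20834350585938), 86.77711486816406)
held [ 0.45256072 -0.19917016  0.16538089] [ 0.50582854 -0.15925241  0.21114764] 198
0.5409766834654423 [-0.79223889 -0.51543184 -3.30467244]
shift first [ 7.482 -0.621 -0.037] turn [-0.03 -0.01  0.3 ] shift after turn [ 7.463 -0.814 -0.047] eef [ 0.4769 -0.1792  0.3976] q6 -0.55
```

Request:
{"name": "arm_command", "arguments": {"rows": [[[0,0,0],[0,0,0.3]],[[0.6,-0.056,0],[0,0,0]],[[0.83,-0.078,0],[0,0,0]],[[0.83,-0.078,0],[0,0,0]],[[0.83,-0.078,0],[0,0,0]]]}}

```text
clock: 15.3
eef_pos: [0.4714, -0.023, 0.3983]
orientation: [0.728, 0.686, -0.0, -0.0]
wrist_force: [1.7, -0.4, -2.4]
opening: 0.537
gripper_force: 45.0
```

Request:
{"name": "arm_command", "arguments": {"rows": [[[0.83,-0.078,0],[0,0,0]],[[0.83,-0.078,0],[0,0,0]],[[0.83,-0.078,0],[0,0,0]],[[0.83,-0.078,0],[0,0,0]],[[0.83,-0.078,0],[0,0,0]]]}}

```text
clock: 15.8
eef_pos: [0.4638, 0.1857, 0.3984]
orientation: [0.728, 0.686, -0.0, -0.0]
wrist_force: [0.9, 0.7, -3.2]
opening: 0.535
gripper_force: 45.0
```

Request:
{"name": "arm_command", "arguments": {"rows": [[[0.83,-0.078,0],[0,0,0]],[[0.83,-0.078,0],[0,0,0]],[[0.83,-0.078,0],[0,0,0]],[[0,0,0],[0,0,0]],[[0,0,0],[0,0,0]]]}}

```text
clock: 16.3
eef_pos: [0.4594, 0.3098, 0.3979]
orientation: [0.727, 0.687, -0.001, -0.0]
wrist_force: [0.6, 0.0, -3.8]
opening: 0.536
gripper_force: 45.0
```

```bash
python3 tray.py; python3 -c "
from h import *
go(.4576,.3507,.237,-3.3)"
```

```text
tray ((453.4356384277344, 275.22674560546875), (250.69485473632812, 160.00479125976562), 86.84369659423828)
held [0.43310145 0.28418708 0.16686467] [0.48916531 0.3300328  0.21189743] 207
0.5372394480697643 [-0.41913087 -0.9690475  -1.85320703]
shift first [ 0.848 -0.09   3.224] turn [-0.01  0.01 -0.01] shift after turn [ 0.844 -0.092  3.225] eef [0.4598 0.3083 0.3982] q6 0.45
```

Request:
{"name": "arm_command", "arguments": {"rows": [[[0.845,-0.09,0],[0,0,0]],[[0,0,0.8],[0,0,0]],[[0,0,0.8],[0,0,0]],[[0,0,0.7],[0,0,0]],[[0,0,0.5],[0,0,0]]]}}

```text
clock: 16.9
eef_pos: [0.4575, 0.3495, 0.2564]
orientation: [0.728, 0.685, -0.002, -0.0]
wrist_force: [-0.3, -0.9, -1.5]
opening: 0.535
gripper_force: 45.0
```

Request:
{"name": "arm_command", "arguments": {"rows": [[[0,0,0.2],[0,0,0]],[[0,0,0.2],[0,0,0]],[[0,0,0.01],[0,0,0]],[[0,0,0],[0,0,0]],[[0,0,0],[0,0,0]]]}}

```text
clock: 17.4
eef_pos: [0.4582, 0.3516, 0.2397]
orientation: [0.727, 0.686, 0.001, 0.0]
wrist_force: [-0.1, 0.1, -2.3]
opening: 0.535
gripper_force: 45.0
```

Request:
{"name": "arm_command", "arguments": {"rows": [[[0,0,0],[0,0,0]],[[0,0,0],[0,0,0]],[[0,0,0],[0,0,0]],[[0,0,0],[0,0,0]],[[0,0,0],[0,0,0]]], "hand": 0.8}}

```text
clock: 17.9
eef_pos: [0.4577, 0.3515, 0.2384]
orientation: [0.727, 0.686, 0.0, 0.0]
wrist_force: [0.1, 0.1, 0.3]
opening: 0.8
gripper_force: 0.0
```

Request:
{"name": "arm_command", "arguments": {"rows": [[[0,0,-0.3],[0,0,0]],[[0,0,-0.7],[0,0,0]],[[0,0,-0.7],[0,0,0]],[[0,0,-0.7],[0,0,0]],[[0,0,-0.7],[0,0,0]]], "hand": 1}}

```text
clock: 18.4
eef_pos: [0.4575, 0.3513, 0.3946]
orientation: [0.727, 0.686, -0.0, -0.0]
wrist_force: [0.7, 0.2, -0.7]
opening: 0.997
gripper_force: 0.0
```

```bash
python3 -c "
from h import *
go(.4747,-.261,.39,-1.8)"
```

```text
shift first [-12.206   1.052   0.093] turn [-0.   0.  -0.3] shift after turn [-12.23    0.729   0.092] eef [0.4575 0.3513 0.3946] q6 0.52
```

Request:
{"name": "arm_command", "arguments": {"rows": [[[0,0,0],[0,0,-0.3]],[[-0.874,0.052,0],[0,0,0]],[[-0.874,0.052,0],[0,0,0]],[[-0.874,0.052,0],[0,0,0]],[[-0.874,0.052,0],[0,0,0]]]}}

```text
clock: 18.9
eef_pos: [0.462, 0.175, 0.3925]
orientation: [0.718, 0.696, -0.0, -0.0]
wrist_force: [-0.3, -1.6, -0.3]
opening: 1.002
gripper_force: 0.0
```

Request:
{"name": "arm_command", "arguments": {"rows": [[[-0.874,0.052,0],[0,0,0]],[[-0.874,0.052,0],[0,0,0]],[[-0.874,0.052,0],[0,0,0]],[[-0.874,0.052,0],[0,0,0]],[[-0.874,0.052,0],[0,0,0]]]}}

```text
clock: 19.4
eef_pos: [0.4681, -0.044, 0.3927]
orientation: [0.718, 0.696, -0.0, -0.0]
wrist_force: [0.9, -0.3, -0.2]
opening: 1.003
gripper_force: 0.0
```

Request:
{"name": "arm_command", "arguments": {"rows": [[[-0.874,0.052,0],[0,0,0]],[[-0.874,0.052,0],[0,0,0]],[[-0.874,0.052,0],[0,0,0]],[[-0.874,0.052,0],[0,0,0]],[[-0.868,0.052,0],[0,0,0]]]}}

```text
clock: 19.9
eef_pos: [0.4742, -0.2627, 0.3925]
orientation: [0.718, 0.696, 0.0, -0.0]
wrist_force: [0.7, 0.2, 0.9]
opening: 1.001
gripper_force: 0.0
```

```bash
python3 -c "
from h import *
go(.4747,-.261,.238,-1.8)"
```

```text
shift first [0.032 0.01  3.09 ] turn [-0.01 -0.01 -0.  ] shift after turn [0.034 0.008 3.09 ] eef [ 0.4742 -0.2627  0.3925] q6 -0.68
```

Request:
{"name": "arm_command", "arguments": {"rows": [[[0.02,0.008,0.62],[0,0,0]],[[0,0,0.62],[0,0,0]],[[0,0,0.62],[0,0,0]],[[0,0,0.62],[0,0,0]],[[0,0,0.62],[0,0,0]]]}}

```text
clock: 20.4
eef_pos: [0.4747, -0.2597, 0.2365]
orientation: [0.718, 0.696, -0.0, -0.0]
wrist_force: [-0.6, -0.3, 0.1]
opening: 0.999
gripper_force: 0.0
```

Request:
{"name": "arm_command", "arguments": {"rows": [[[0,0,0],[0,0,0]],[[0,0,0],[0,0,0]],[[0,0,0],[0,0,0]],[[0,0,0],[0,0,0]],[[0,0,0],[0,0,0]]], "hand": 0.3, "force": 45}}

```text
clock: 20.9
eef_pos: [0.4755, -0.2602, 0.2397]
orientation: [0.718, 0.696, 0.0, 0.001]
wrist_force: [-0.4, -0.6, 0.1]
opening: 0.619
gripper_force: 0.0
```

Request:
{"name": "arm_command", "arguments": {"rows": [[[0,0,0],[0,0,0]],[[0,0,0],[0,0,0]],[[0,0,0],[0,0,0]],[[0,0,0],[0,0,0]],[[0,0,0],[0,0,0]]]}}

```text
clock: 21.4
eef_pos: [0.4754, -0.2601, 0.2392]
orientation: [0.718, 0.696, 0.0, 0.001]
wrist_force: [-1.3, 1.0, 5.7]
opening: 0.532
gripper_force: 45.0
```

Request:
{"name": "arm_command", "arguments": {"rows": [[[0,0,-0.06],[0,0,0]],[[0,0,-0.06],[0,0,0]],[[0,0,-0.06],[0,0,0]],[[0,0,-0.06],[0,0,0]],[[0,0,-0.06],[0,0,0]]]}}

```text
clock: 21.9
eef_pos: [0.4751, -0.2597, 0.2535]
orientation: [0.718, 0.696, 0.0, -0.0]
wrist_force: [-0.9, -0.2, -2.0]
opening: 0.533
gripper_force: 45.0
```

Request:
{"name": "arm_command", "arguments": {"rows": [[[0,0,-0.2],[0,0,0]],[[0,0,-0.4],[0,0,0]],[[0,0,-0.5],[0,0,0]],[[0,0,-0.5],[0,0,0]],[[0,0,-0.5],[0,0,0]]]}}

```text
clock: 22.4
eef_pos: [0.4748, -0.2599, 0.3607]
orientation: [0.718, 0.696, -0.0, 0.001]
wrist_force: [0.4, 0.3, -2.8]
opening: 0.538
gripper_force: 45.0
```

Request:
{"name": "arm_command", "arguments": {"rows": [[[0,0,-0.5],[0,0,0]],[[0,0,-0.3],[0,0,0]],[[0,0,0],[0,0,0]],[[0,0,0],[0,0,0]],[[0,0,0],[0,0,0]]]}}

```text
clock: 22.9
eef_pos: [0.4747, -0.2597, 0.3974]
orientation: [0.718, 0.696, -0.0, -0.001]
wrist_force: [-0.5, 0.6, -3.8]
opening: 0.539
gripper_force: 45.0
```

```bash
python3 tray.py; python3 -c "
from h import *
go(.4534,.2755,.40,-3.3)"
```

```text
tray ((453.40057373046875, 275.5312805175781), (251.31753540039062, 160.16526794433594), 86.62178802490234)
held [ 0.45180555 -0.31887732  0.08780219] [ 0.50356091 -0.2389566   0.21058921] 193
0.533360852441921 [-0.83046068  0.40683264 -2.40725021]
shift first [10.686 -0.768 -0.041] turn [-0.02 -0.01  0.3 ] shift after turn [10.663 -1.044 -0.057] eef [ 0.4748 -0.2598  0.3972] q6 -0.67
```

13 rows of (0.82, -0.08), then check.

Request:
{"name": "arm_command", "arguments": {"rows": [[[0,0,0],[0,0,0.3]],[[0.82,-0.08,0],[0,0,0]],[[0.82,-0.08,0],[0,0,0]],[[0.82,-0.08,0],[0,0,0]],[[0.82,-0.08,0],[0,0,0]]]}}

```text
clock: 23.5
eef_pos: [0.4683, -0.0939, 0.3978]
orientation: [0.728, 0.686, -0.0, -0.0]
wrist_force: [0.9, -0.1, -2.3]
opening: 0.534
gripper_force: 45.0
```

Request:
{"name": "arm_command", "arguments": {"rows": [[[0.82,-0.08,0],[0,0,0]],[[0.82,-0.08,0],[0,0,0]],[[0.82,-0.08,0],[0,0,0]],[[0.82,-0.08,0],[0,0,0]],[[0.82,-0.08,0],[0,0,0]]]}}

```text
clock: 24.0
eef_pos: [0.4601, 0.1122, 0.398]
orientation: [0.728, 0.686, -0.0, -0.0]
wrist_force: [0.2, 0.2, -2.9]
opening: 0.534
gripper_force: 45.0
```

Request:
{"name": "arm_command", "arguments": {"rows": [[[0.82,-0.08,0],[0,0,0]],[[0.82,-0.08,0],[0,0,0]],[[0.82,-0.08,0],[0,0,0]],[[0.82,-0.08,0],[0,0,0]],[[0,0,0],[0,0,0]]]}}

```text
clock: 24.5
eef_pos: [0.4532, 0.2793, 0.3977]
orientation: [0.726, 0.688, 0.0, -0.001]
wrist_force: [-0.1, -0.8, -3.7]
opening: 0.538
gripper_force: 45.0
```

```bash
python3 tray.py; python3 -c "
from h import *
go(.4534,.2755,.237,-3.3)"
```

```text
tray ((453.4530029296875, 274.5830993652344), (249.1682586669922, 159.7113800048828), 86.75584411621094)
held [0.42496145 0.25423513 0.06229255] [0.48283432 0.33705397 0.2111027 ] 251
0.5363280499212304 [ 0.04129087 -0.33683327 -2.34756207]
shift first [-6.000e-03 -1.000e-03  3.211e+00] turn [-0.01  0.01  0.02] shift after turn [-0.01  -0.005  3.211] eef [0.4537 0.276  0.3976] q6 0.39
```

Request:
{"name": "arm_command", "arguments": {"rows": [[[0,0,0.6],[0,0,0]],[[0,0,0.8],[0,0,0]],[[0,0,0.7],[0,0,0]],[[0,0,0.5],[0,0,0]],[[0,0,0.3],[0,0,0]]]}}

```text
clock: 25.1
eef_pos: [0.4536, 0.2733, 0.2508]
orientation: [0.728, 0.685, -0.002, -0.001]
wrist_force: [0.8, -0.3, -1.6]
opening: 0.534
gripper_force: 45.0
```

Request:
{"name": "arm_command", "arguments": {"rows": [[[0,0,0.2],[0,0,0]],[[0,0,0.1],[0,0,0]],[[0,0,0],[0,0,0]],[[0,0,0],[0,0,0]],[[0,0,0],[0,0,0]]]}}

```text
clock: 25.6
eef_pos: [0.4544, 0.2752, 0.2392]
orientation: [0.727, 0.686, 0.001, 0.0]
wrist_force: [-0.9, -0.5, -1.9]
opening: 0.536
gripper_force: 45.0
```

Request:
{"name": "arm_command", "arguments": {"rows": [[[0,0,0],[0,0,0]],[[0,0,0],[0,0,0]],[[0,0,0],[0,0,0]],[[0,0,0],[0,0,0]],[[0,0,0],[0,0,0]]], "hand": 0.8}}

```text
clock: 26.1
eef_pos: [0.4541, 0.2753, 0.2384]
orientation: [0.727, 0.686, 0.0, 0.0]
wrist_force: [0.6, 0.4, -0.4]
opening: 0.799
gripper_force: 0.0
```

Request:
{"name": "arm_command", "arguments": {"rows": [[[0,0,-0.3],[0,0,0]],[[0,0,-0.7],[0,0,0]],[[0,0,-0.7],[0,0,0]],[[0,0,-0.7],[0,0,0]],[[0,0,-0.7],[0,0,0]]], "hand": 1}}

```text
clock: 26.6
eef_pos: [0.4538, 0.2751, 0.3947]
orientation: [0.727, 0.686, -0.0, -0.0]
wrist_force: [0.5, -0.5, 0.3]
opening: 0.999
gripper_force: 0.0
```

```bash
python3 -c "
from h import *
go(.4721,-.3415,.39,-1.8)"
```

```text
shift first [-12.291   1.078   0.094] turn [-0.   0.  -0.3] shift after turn [-12.315   0.753   0.093] eef [0.4538 0.2751 0.3947] q6 0.39
```

Request:
{"name": "arm_command", "arguments": {"rows": [[[0,0,0],[0,0,-0.3]],[[-0.88,0.054,0],[0,0,0]],[[-0.88,0.054,0],[0,0,0]],[[-0.88,0.054,0],[0,0,0]],[[-0.88,0.054,0],[0,0,0]]]}}

```text
clock: 27.1
eef_pos: [0.4587, 0.0976, 0.3924]
orientation: [0.718, 0.696, -0.0, -0.0]
wrist_force: [0.9, -0.2, -0.2]
opening: 0.999
gripper_force: 0.0
```

Request:
{"name": "arm_command", "arguments": {"rows": [[[-0.88,0.054,0],[0,0,0]],[[-0.88,0.054,0],[0,0,0]],[[-0.88,0.054,0],[0,0,0]],[[-0.88,0.054,0],[0,0,0]],[[-0.88,0.054,0],[0,0,0]]]}}

```text
clock: 27.6
eef_pos: [0.4652, -0.1231, 0.3924]
orientation: [0.718, 0.696, -0.0, -0.0]
wrist_force: [0.8, -0.3, -0.3]
opening: 1.003
gripper_force: 0.0
```

Request:
{"name": "arm_command", "arguments": {"rows": [[[-0.88,0.054,0],[0,0,0]],[[-0.88,0.054,0],[0,0,0]],[[-0.88,0.054,0],[0,0,0]],[[-0.88,0.054,0],[0,0,0]],[[-0.875,0.054,0],[0,0,0]]]}}

```text
clock: 28.1
eef_pos: [0.4719, -0.3432, 0.3921]
orientation: [0.718, 0.696, 0.0, -0.001]
wrist_force: [0.9, -0.0, -0.6]
opening: 0.998
gripper_force: 0.0
```

```bash
python3 -c "
from h import *
go(.4721,-.3415,.238,-1.8)"
```

```text
shift first [0.031 0.007 3.082] turn [-0.01 -0.01 -0.  ] shift after turn [0.035 0.004 3.082] eef [ 0.4719 -0.3432  0.3921] q6 -0.79
```

Request:
{"name": "arm_command", "arguments": {"rows": [[[0.02,0.005,0.62],[0,0,0]],[[0,0,0.62],[0,0,0]],[[0,0,0.62],[0,0,0]],[[0,0,0.62],[0,0,0]],[[0,0,0.62],[0,0,0]]]}}

```text
clock: 28.6
eef_pos: [0.4721, -0.3401, 0.236]
orientation: [0.718, 0.696, 0.0, -0.001]
wrist_force: [0.3, 0.4, 0.1]
opening: 1.002
gripper_force: 0.0
```

Request:
{"name": "arm_command", "arguments": {"rows": [[[0,0,0],[0,0,0]],[[0,0,0],[0,0,0]],[[0,0,0],[0,0,0]],[[0,0,0],[0,0,0]],[[0,0,0],[0,0,0]]], "hand": 0.3, "force": 45}}

```text
clock: 29.1
eef_pos: [0.4729, -0.3408, 0.2398]
orientation: [0.718, 0.696, -0.0, 0.001]
wrist_force: [0.0, -0.1, -0.4]
opening: 0.616
gripper_force: 0.0
```

Request:
{"name": "arm_command", "arguments": {"rows": [[[0,0,0],[0,0,0]],[[0,0,0],[0,0,0]],[[0,0,0],[0,0,0]],[[0,0,0],[0,0,0]],[[0,0,0],[0,0,0]]]}}

```text
clock: 29.6
eef_pos: [0.4727, -0.3407, 0.2392]
orientation: [0.718, 0.696, -0.0, 0.001]
wrist_force: [-1.9, 0.6, 6.3]
opening: 0.536
gripper_force: 45.0
```

Request:
{"name": "arm_command", "arguments": {"rows": [[[0,0,-0.06],[0,0,0]],[[0,0,-0.06],[0,0,0]],[[0,0,-0.06],[0,0,0]],[[0,0,-0.06],[0,0,0]],[[0,0,-0.06],[0,0,0]]]}}

```text
clock: 30.1
eef_pos: [0.4724, -0.3402, 0.2533]
orientation: [0.718, 0.696, 0.0, -0.001]
wrist_force: [-4.1, 0.3, -3.6]
opening: 0.533
gripper_force: 45.0
```

Request:
{"name": "arm_command", "arguments": {"rows": [[[0,0,-0.2],[0,0,0]],[[0,0,-0.4],[0,0,0]],[[0,0,-0.5],[0,0,0]],[[0,0,-0.5],[0,0,0]],[[0,0,-0.5],[0,0,0]]]}}

```text
clock: 30.6
eef_pos: [0.4724, -0.3405, 0.3611]
orientation: [0.718, 0.696, -0.0, 0.001]
wrist_force: [0.2, 0.7, -3.6]
opening: 0.538
gripper_force: 45.0
```

Request:
{"name": "arm_command", "arguments": {"rows": [[[0,0,-0.5],[0,0,0]],[[0,0,-0.3],[0,0,0]],[[0,0,0],[0,0,0]],[[0,0,0],[0,0,0]],[[0,0,0],[0,0,0]]]}}

```text
clock: 31.1
eef_pos: [0.4722, -0.3402, 0.3975]
orientation: [0.718, 0.696, -0.0, -0.001]
wrist_force: [-0.4, -1.1, -3.4]
opening: 0.532
gripper_force: 45.0
```

```bash
python3 tray.py; python3 -c "
from h import *
go(.4492,.2005,.40,-3.3)"
```

```text
tray ((453.4397277832031, 275.321044921875), (251.06520080566406, 159.79754638671875), 86.82316589355469)
held [ 0.48765512 -0.3587479   0.16661894] [ 0.50129959 -0.31938341  0.20987983] 176
0.5360301964240279 [ 0.20758621 -0.63901998 -1.81810847]
shift first [10.796 -0.806 -0.04 ] turn [-0.02 -0.02  0.3 ] shift after turn [10.771 -1.085 -0.058] eef [ 0.4723 -0.3403  0.3971] q6 -0.78
```

Request:
{"name": "arm_command", "arguments": {"rows": [[[0,0,0],[0,0,0.3]],[[0.828,-0.083,0],[0,0,0]],[[0.828,-0.083,0],[0,0,0]],[[0.828,-0.083,0],[0,0,0]],[[0.828,-0.083,0],[0,0,0]]]}}

```text
clock: 31.7
eef_pos: [0.4652, -0.1728, 0.3977]
orientation: [0.728, 0.686, -0.0, -0.0]
wrist_force: [1.1, -0.3, -2.9]
opening: 0.533
gripper_force: 45.0
```

Request:
{"name": "arm_command", "arguments": {"rows": [[[0.828,-0.083,0],[0,0,0]],[[0.828,-0.083,0],[0,0,0]],[[0.828,-0.083,0],[0,0,0]],[[0.828,-0.083,0],[0,0,0]],[[0.828,-0.083,0],[0,0,0]]]}}

```text
clock: 32.2
eef_pos: [0.4564, 0.0353, 0.3981]
orientation: [0.728, 0.686, -0.0, -0.0]
wrist_force: [1.2, 1.1, -2.3]
opening: 0.535
gripper_force: 45.0
```

Request:
{"name": "arm_command", "arguments": {"rows": [[[0.828,-0.083,0],[0,0,0]],[[0.828,-0.083,0],[0,0,0]],[[0.828,-0.083,0],[0,0,0]],[[0.828,-0.083,0],[0,0,0]],[[0,0,0],[0,0,0]]]}}

```text
clock: 32.7
eef_pos: [0.449, 0.2041, 0.398]
orientation: [0.726, 0.688, 0.001, -0.001]
wrist_force: [0.6, -1.1, -2.0]
opening: 0.534
gripper_force: 45.0
```

```bash
python3 tray.py; python3 -c "
from h import *
go(.4492,.2005,.237,-3.3)"
```

```text
tray ((453.3336181640625, 275.42864990234375), (250.48619079589844, 159.92352294921875), 86.81775665283203)
held [0.41922639 0.18060676 0.06021865] [0.47871563 0.25995522 0.21151887] 248
0.5324009766219516 [-0.04858134 -0.63535264 -3.24587553]
shift first [-3.000e-03 -3.000e-03  3.216e+00] turn [-0.01  0.01  0.02] shift after turn [-0.006 -0.006  3.216] eef [0.4495 0.2008 0.3978] q6 0.25
```

Request:
{"name": "arm_command", "arguments": {"rows": [[[0,0,0.6],[0,0,0]],[[0,0,0.8],[0,0,0]],[[0,0,0.7],[0,0,0]],[[0,0,0.5],[0,0,0]],[[0,0,0.3],[0,0,0]]]}}

```text
clock: 33.3
eef_pos: [0.4494, 0.1982, 0.2509]
orientation: [0.728, 0.685, -0.002, -0.001]
wrist_force: [0.5, 0.4, -3.6]
opening: 0.532
gripper_force: 45.0
```

Request:
{"name": "arm_command", "arguments": {"rows": [[[0,0,0.2],[0,0,0]],[[0,0,0.1],[0,0,0]],[[0,0,0],[0,0,0]],[[0,0,0],[0,0,0]],[[0,0,0],[0,0,0]]]}}

```text
clock: 33.8
eef_pos: [0.4503, 0.2, 0.2392]
orientation: [0.727, 0.686, 0.001, 0.001]
wrist_force: [0.2, 0.5, -1.7]
opening: 0.534
gripper_force: 45.0
```

Request:
{"name": "arm_command", "arguments": {"rows": [[[0,0,0],[0,0,0]],[[0,0,0],[0,0,0]],[[0,0,0],[0,0,0]],[[0,0,0],[0,0,0]],[[0,0,0],[0,0,0]]], "hand": 0.8}}

```text
clock: 34.3
eef_pos: [0.4499, 0.2, 0.2384]
orientation: [0.727, 0.686, 0.0, 0.0]
wrist_force: [0.7, 0.3, -0.1]
opening: 0.794
gripper_force: 0.0
```

Request:
{"name": "arm_command", "arguments": {"rows": [[[0,0,-0.3],[0,0,0]],[[0,0,-0.9],[0,0,0]],[[0,0,-0.9],[0,0,0]],[[0,0,-0.9],[0,0,0]],[[0,0,-0.9],[0,0,0]]]}}

```text
clock: 34.8
eef_pos: [0.4494, 0.1999, 0.4352]
orientation: [0.727, 0.686, 0.0, 0.0]
wrist_force: [1.3, -0.6, -0.4]
opening: 0.801
gripper_force: 0.0
```

Request:
{"name": "arm_command", "arguments": {"rows": [[[0,0,-0.4],[0,0,-0.8]],[[0,0,0],[0,0,-0.75]],[[0,0,0],[0,0,0]],[[0,0,0],[0,0,0]],[[0,0,0],[0,0,0]]], "hand": 0.6}}

```text
clock: 35.3
eef_pos: [0.4497, 0.1999, 0.4524]
orientation: [0.68, 0.734, -0.001, -0.001]
wrist_force: [-0.5, -0.3, 0.4]
opening: 0.6
gripper_force: 0.0
```

Run:
```python
from h import *
c=capture('top');cv2.imwrite('pics/t2.png',cv2.resize(c['img'],(800,600)))
go(.6607,-.0154,.45,4.45)
```

```text
shift first [-4.615  3.878  0.043] turn [-0.02  0.   -0.02] shift after turn [-4.62   3.872  0.049] eef [0.4498 0.1999 0.4524] q6 0.11
```

View pics/t2.png

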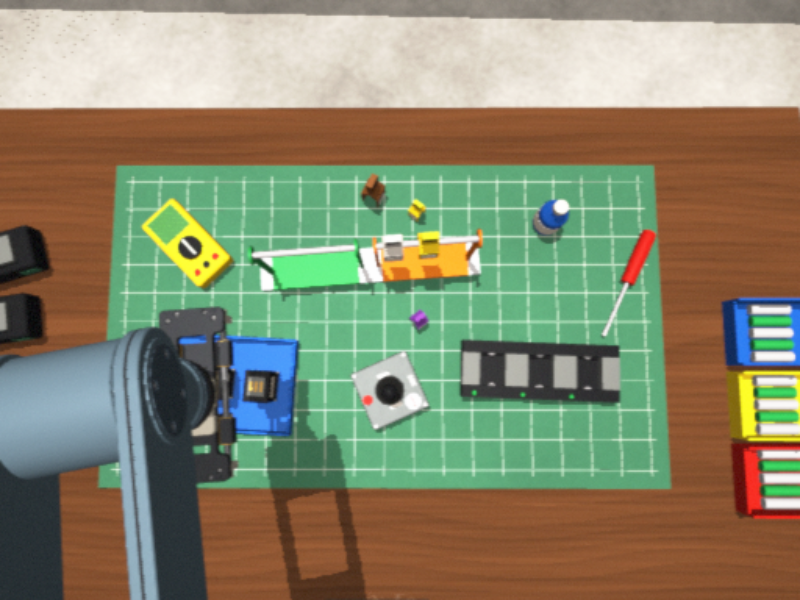

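All bays are empty and the joystick is upright at (389,390). Both tags are still on the orange rail, white at (392,245) and yellow at (428,242). Next is the white tag.

Request:
{"name": "arm_command", "arguments": {"rows": [[[-0.462,0.387,0],[0,0,0]],[[-0.462,0.387,0],[0,0,0]],[[-0.462,0.387,0],[0,0,0]],[[-0.462,0.387,0],[0,0,0]],[[-0.462,0.387,0],[0,0,0]]]}}

```text
clock: 35.85
eef_pos: [0.556, 0.0913, 0.4525]
orientation: [0.68, 0.734, -0.0, -0.001]
wrist_force: [0.0, -0.5, -0.4]
opening: 0.6
gripper_force: 0.0
```

Request:
{"name": "arm_command", "arguments": {"rows": [[[-0.462,0.387,0],[0,0,0]],[[-0.462,0.387,0],[0,0,0]],[[-0.462,0.387,0],[0,0,0]],[[-0.462,0.387,0],[0,0,0]],[[-0.462,0.387,0],[0,0,0]]]}}

```text
clock: 36.35
eef_pos: [0.6615, -0.0164, 0.4523]
orientation: [0.68, 0.734, -0.0, -0.001]
wrist_force: [0.0, 0.1, -0.7]
opening: 0.599
gripper_force: 0.0
```

Request:
{"name": "arm_command", "arguments": {"rows": [[[0,0,0],[0,0,0]],[[0,0,0],[0,0,0]],[[0,0,0],[0,0,0]],[[0,0,0],[0,0,0]],[[0,0,0],[0,0,0]]]}}

```text
clock: 36.85
eef_pos: [0.6602, -0.0144, 0.4537]
orientation: [0.679, 0.734, 0.0, 0.0]
wrist_force: [0.2, -0.4, 0.3]
opening: 0.601
gripper_force: 0.0
```

Run:
```python
from h import *
go(.6607,-.0154,.369,4.45)
```

```text
shift first [-0.02   0.009  1.695] turn [0.01 0.   0.01] shift after turn [-0.02   0.009  1.695] eef [ 0.6602 -0.0144  0.4537] q6 -0.27
```

Request:
{"name": "arm_command", "arguments": {"rows": [[[-0.02,0.009,0.45],[0,0,0]],[[0,0,0.45],[0,0,0]],[[0,0,0.4],[0,0,0]],[[0,0,0.27],[0,0,0]],[[0,0,0.12],[0,0,0]]], "hand": 0.5}}

```text
clock: 37.35
eef_pos: [0.6607, -0.0159, 0.3675]
orientation: [0.679, 0.734, -0.001, -0.001]
wrist_force: [0.0, 1.0, 0.3]
opening: 0.498
gripper_force: 0.0
```

Request:
{"name": "arm_command", "arguments": {"rows": [[[0,0,0],[0,0,0]],[[0,0,0],[0,0,0]],[[0,0,0],[0,0,0]],[[0,0,0],[0,0,0]],[[0,0,0],[0,0,0]]], "hand": 0.02, "force": 25}}

```text
clock: 37.85
eef_pos: [0.6613, -0.0164, 0.3694]
orientation: [0.679, 0.734, 0.0, 0.0]
wrist_force: [-0.3, 0.4, -0.7]
opening: 0.117
gripper_force: 0.0
```

Request:
{"name": "arm_command", "arguments": {"rows": [[[0,0,0],[0,0,0]],[[0,0,0],[0,0,0]],[[0,0,0],[0,0,0]],[[0,0,0],[0,0,0]],[[0,0,0],[0,0,0]]]}}

```text
clock: 38.35
eef_pos: [0.6613, -0.0164, 0.3693]
orientation: [0.679, 0.734, 0.0, 0.0]
wrist_force: [1.6, -1.1, 3.1]
opening: 0.107
gripper_force: 25.0
```

Request:
{"name": "arm_command", "arguments": {"rows": [[[0,0,-0.2],[0,0,0]],[[0,0,-0.35],[0,0,0]],[[0,0,-0.4],[0,0,0]],[[0,0,-0.4],[0,0,0]],[[0,0,-0.25],[0,0,0]]]}}

```text
clock: 38.85
eef_pos: [0.6611, -0.0164, 0.4504]
orientation: [0.679, 0.734, 0.0, 0.0]
wrist_force: [0.6, 0.4, -0.6]
opening: 0.104
gripper_force: 25.0
```

Request:
{"name": "arm_command", "arguments": {"rows": [[[0,0,-0.1],[0,0,0]],[[0,0,0],[0,0,0]],[[0,0,0],[0,0,0]],[[0,0,0],[0,0,0]],[[0,0,0],[0,0,0]]]}}

```text
clock: 39.35
eef_pos: [0.6611, -0.0164, 0.4527]
orientation: [0.679, 0.734, -0.0, -0.001]
wrist_force: [-0.6, -0.6, -0.7]
opening: 0.103
gripper_force: 25.0
```

```bash
python3 tray.py
python3 - <<'E'
from h import *
c=capture('scene');cv2.imwrite('pics/s3.png',cv2.resize(c['img'][100:260,180:340],(600,600),interpolation=2))
go(.6482,.1500,.455,4.45)
E
```

```text
tray ((455.9827575683594, 318.57391357421875), (165.38717651367188, 159.74581909179688), 86.77363586425781)
held [ 0.6423439  -0.07567086  0.06061771] [0.68354601 0.04355262 0.26652744] 855
0.10556996111097147 [-0.02416256 -0.27089681 -1.15479813]
shift first [ 3.338e+00 -2.000e-03 -3.300e-02] turn [-0.01 -0.   -0.  ] shift after turn [ 3.338 -0.    -0.034] eef [ 0.6612 -0.0164  0.4533] q6 -0.27
```

View pics/s3.png

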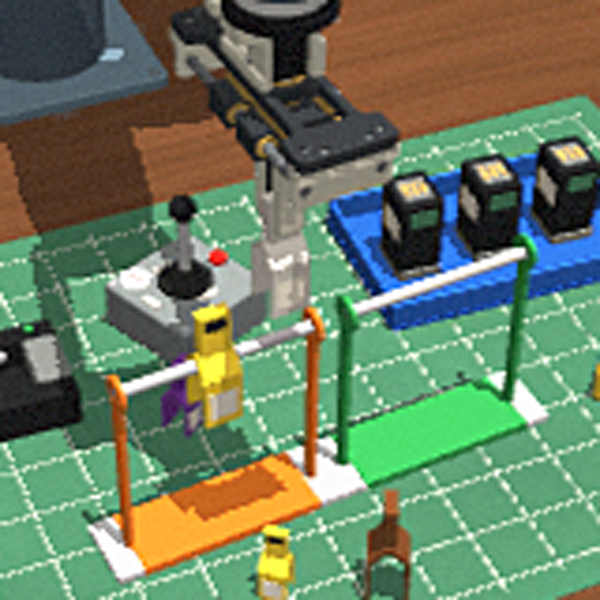

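The white tag is raised in the grip at (285,260). All three packs stand upright in the tray and the joystick is upright.

Request:
{"name": "arm_command", "arguments": {"rows": [[[0.4,0,0],[0,0,0]],[[0.5,0,0],[0,0,0]],[[0.5,0,0],[0,0,0]],[[0.5,0,0],[0,0,0]],[[0.5,0,0],[0,0,0]]]}}

```text
clock: 40.0
eef_pos: [0.6514, 0.1054, 0.4538]
orientation: [0.679, 0.734, 0.0, -0.0]
wrist_force: [0.0, -0.3, -0.7]
opening: 0.108
gripper_force: 25.0
```

Request:
{"name": "arm_command", "arguments": {"rows": [[[0.5,0,0],[0,0,0]],[[0.338,0,0],[0,0,0]],[[0.1,0,0],[0,0,0]],[[0,0,0],[0,0,0]],[[0,0,0],[0,0,0]]]}}

```text
clock: 40.5
eef_pos: [0.6484, 0.1494, 0.4537]
orientation: [0.679, 0.734, -0.0, 0.0]
wrist_force: [-0.8, 0.2, -1.3]
opening: 0.105
gripper_force: 25.0
```

Request:
{"name": "arm_command", "arguments": {"rows": [[[0,0,0],[0,0,0]],[[0,0,0],[0,0,0]],[[0,0,0],[0,0,0]],[[0,0,0],[0,0,0]],[[0,0,0],[0,0,0]]]}}

```text
clock: 41.0
eef_pos: [0.6483, 0.1498, 0.4538]
orientation: [0.679, 0.734, 0.0, 0.0]
wrist_force: [0.6, 0.7, -0.3]
opening: 0.107
gripper_force: 25.0
```

Run:
```python
from h import *
c=capture('scene');cv2.imwrite('pics/s4.png',cv2.resize(c['img'][100:260,200:360],(600,600),interpolation=2))
go(.6482,.1500,.370,4.45)
```

```text
shift first [ 2.000e-03 -1.000e-03  1.676e+00] turn [-0.    0.   -0.01] shift after turn [ 2.000e-03 -1.000e-03  1.676e+00] eef [0.6483 0.1499 0.4538] q6 -0.02
```

View pics/s4.png

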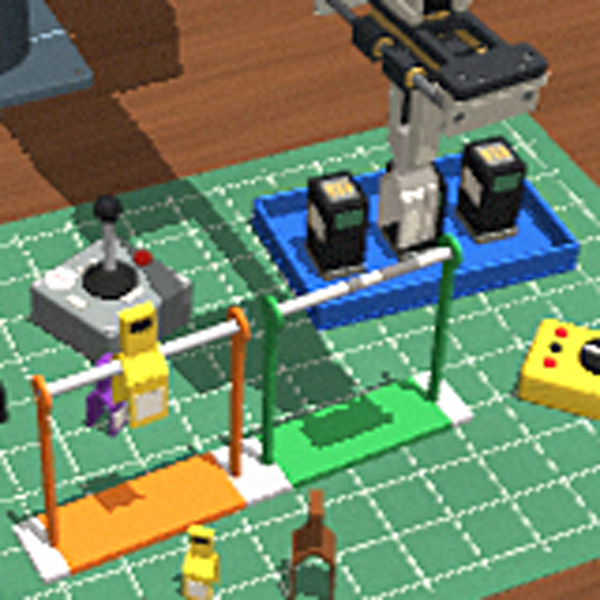

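The white tag is still held upright over the green rail at (410,210). I lower it and release.

Request:
{"name": "arm_command", "arguments": {"rows": [[[0,0,0.4],[0,0,0]],[[0,0,0.4],[0,0,0]],[[0,0,0.35],[0,0,0]],[[0,0,0.3],[0,0,0]],[[0,0,0.15],[0,0,0]]]}}

```text
clock: 41.55
eef_pos: [0.648, 0.15, 0.3721]
orientation: [0.679, 0.734, -0.001, -0.001]
wrist_force: [-0.4, 0.7, -1.5]
opening: 0.105
gripper_force: 25.0
```

Request:
{"name": "arm_command", "arguments": {"rows": [[[0,0,0.07],[0,0,0]],[[0,0,0],[0,0,0]],[[0,0,0],[0,0,0]],[[0,0,0],[0,0,0]],[[0,0,0],[0,0,0]]]}}

```text
clock: 42.05
eef_pos: [0.6483, 0.15, 0.3708]
orientation: [0.679, 0.734, 0.0, 0.0]
wrist_force: [1.1, 0.5, 0.4]
opening: 0.106
gripper_force: 25.0
```

Request:
{"name": "arm_command", "arguments": {"rows": [[[0,0,0],[0,0,0]],[[0,0,0],[0,0,0]],[[0,0,0],[0,0,0]],[[0,0,0],[0,0,0]],[[0,0,0],[0,0,0]]], "hand": 0.5}}

```text
clock: 42.55
eef_pos: [0.6483, 0.15, 0.3703]
orientation: [0.679, 0.734, 0.0, -0.0]
wrist_force: [1.0, 0.1, -0.2]
opening: 0.475
gripper_force: 0.0
```

Request:
{"name": "arm_command", "arguments": {"rows": [[[0,0,-0.2],[0,0,0]],[[0,0,-0.4],[0,0,0]],[[0,0,-0.4],[0,0,0]],[[0,0,-0.4],[0,0,0]],[[0,0,-0.3],[0,0,0]]]}}

```text
clock: 43.05
eef_pos: [0.6483, 0.1501, 0.4577]
orientation: [0.679, 0.734, 0.001, 0.001]
wrist_force: [0.9, 0.5, 0.5]
opening: 0.501
gripper_force: 0.0
```

Run:
```python
from h import *
go(.6648,-.0694,.453,4.45)
```

```text
shift first [-4.402 -0.01   0.095] turn [ 0.03  0.   -0.  ] shift after turn [-4.402 -0.011  0.095] eef [0.6483 0.1501 0.4577] q6 -0.02
```

Request:
{"name": "arm_command", "arguments": {"rows": [[[-0.6,0,0],[0,0,0]],[[-0.7,0,0],[0,0,0]],[[-0.7,0,0],[0,0,0]],[[-0.7,0,0],[0,0,0]],[[-0.7,0,0],[0,0,0]]]}}

```text
clock: 43.55
eef_pos: [0.6613, -0.0207, 0.4563]
orientation: [0.679, 0.734, 0.0, 0.0]
wrist_force: [0.8, 0.1, 0.9]
opening: 0.503
gripper_force: 0.0
```

Request:
{"name": "arm_command", "arguments": {"rows": [[[-0.7,0,0],[0,0,0]],[[-0.302,-0.01,0],[0,0,0]],[[0,0,0],[0,0,0]],[[0,0,0],[0,0,0]],[[0,0,0],[0,0,0]]]}}

```text
clock: 44.05
eef_pos: [0.6647, -0.0677, 0.4556]
orientation: [0.679, 0.734, 0.0, -0.0]
wrist_force: [-0.9, 0.2, 0.2]
opening: 0.5
gripper_force: 0.0
```

Run:
```python
from h import *
c=capture('scene');cv2.imwrite('pics/s5.png',cv2.resize(c['img'][100:260,200:360],(600,600),interpolation=2))
go(.6648,-.0694,.369,4.45)
```

```text
shift first [-0.037 -0.002  1.73 ] turn [ 0.   -0.01  0.02] shift after turn [-0.036 -0.002  1.73 ] eef [ 0.6647 -0.0676  0.4555] q6 -0.35
```

View pics/s5.png

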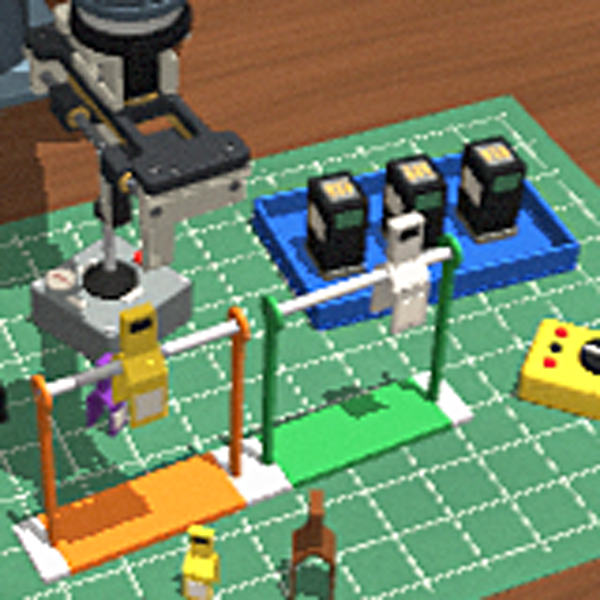

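The white tag hangs seated on the green rail (405,265). The gripper is over the yellow tag at (140,360).

Request:
{"name": "arm_command", "arguments": {"rows": [[[-0.02,0,0.45],[0,0,0]],[[0,0,0.45],[0,0,0]],[[0,0,0.4],[0,0,0]],[[0,0,0.3],[0,0,0]],[[0,0,0.12],[0,0,0]]]}}

```text
clock: 44.6
eef_pos: [0.6645, -0.0688, 0.3674]
orientation: [0.679, 0.735, -0.001, -0.001]
wrist_force: [0.1, 0.8, 0.2]
opening: 0.5
gripper_force: 0.0
```

Request:
{"name": "arm_command", "arguments": {"rows": [[[0,0,0],[0,0,0]],[[0,0,0],[0,0,0]],[[0,0,0],[0,0,0]],[[0,0,0],[0,0,0]],[[0,0,0],[0,0,0]]], "hand": 0.02, "force": 25}}

```text
clock: 45.1
eef_pos: [0.6649, -0.0705, 0.3699]
orientation: [0.679, 0.734, 0.0, 0.0]
wrist_force: [0.9, -0.6, 0.8]
opening: 0.118
gripper_force: 0.2
```

Request:
{"name": "arm_command", "arguments": {"rows": [[[0,0,0],[0,0,0]],[[0,0,0],[0,0,0]],[[0,0,0],[0,0,0]],[[0,0,0],[0,0,0]],[[0,0,0],[0,0,0]]]}}

```text
clock: 45.6
eef_pos: [0.6652, -0.0705, 0.3699]
orientation: [0.679, 0.734, 0.0, 0.001]
wrist_force: [2.3, 0.4, 3.5]
opening: 0.108
gripper_force: 25.0
```

Request:
{"name": "arm_command", "arguments": {"rows": [[[0,0,-0.2],[0,0,0]],[[0,0,-0.35],[0,0,0]],[[0,0,-0.4],[0,0,0]],[[0,0,-0.4],[0,0,0]],[[0,0,-0.25],[0,0,0]]]}}

```text
clock: 46.1
eef_pos: [0.6645, -0.0704, 0.4508]
orientation: [0.679, 0.734, -0.0, -0.0]
wrist_force: [0.6, 0.1, -0.2]
opening: 0.103
gripper_force: 25.0
```

Request:
{"name": "arm_command", "arguments": {"rows": [[[0,0,-0.1],[0,0,0]],[[0,0,0],[0,0,0]],[[0,0,0],[0,0,0]],[[0,0,0],[0,0,0]],[[0,0,0],[0,0,0]]]}}

```text
clock: 46.6
eef_pos: [0.6648, -0.0705, 0.4532]
orientation: [0.679, 0.734, -0.0, -0.001]
wrist_force: [-0.1, 0.4, -0.8]
opening: 0.108
gripper_force: 25.0
```

```bash
cat > yel.py <<'E'
from h import *
c=capture('scene');W=world(c);h=cv2.cvtColor(c['img'],cv2.COLOR_BGR2HSV).astype(int)
m=(h[...,0]>20)&(h[...,0]<35)&(h[...,1]>130)&(W[...,2]>.1)&(W[...,0]<.72);p=W[m];print('yellow',p.min(0).round(3),p.max(0).round(3),len(p))
E
python3 yel.py
python3 - <<'E'
from h import *
go(.6529,.0902,.455,4.45)
E
```

```text
yellow [ 0.647 -0.143  0.177] [ 0.702 -0.044  0.451] 260
shift first [ 3.222  0.01  -0.03 ] turn [-0.02 -0.01 -0.  ] shift after turn [ 3.222  0.011 -0.032] eef [ 0.6648 -0.0704  0.4534] q6 -0.35
```

Request:
{"name": "arm_command", "arguments": {"rows": [[[0.4,0,0],[0,0,0]],[[0.5,0,0],[0,0,0]],[[0.5,0,0],[0,0,0]],[[0.5,0,0],[0,0,0]],[[0.5,0,0],[0,0,0]]]}}

```text
clock: 47.15
eef_pos: [0.6551, 0.0513, 0.4542]
orientation: [0.679, 0.734, 0.0, -0.0]
wrist_force: [0.3, 0.3, -1.3]
opening: 0.106
gripper_force: 25.0
```

Request:
{"name": "arm_command", "arguments": {"rows": [[[0.5,0.01,0],[0,0,0]],[[0.222,0,0],[0,0,0]],[[0.1,0,0],[0,0,0]],[[0,0,0],[0,0,0]],[[0,0,0],[0,0,0]]]}}

```text
clock: 47.65
eef_pos: [0.653, 0.0895, 0.4542]
orientation: [0.679, 0.734, -0.0, 0.0]
wrist_force: [-0.2, -0.5, -1.0]
opening: 0.105
gripper_force: 25.0
```

Request:
{"name": "arm_command", "arguments": {"rows": [[[0,0,0],[0,0,0]],[[0,0,0],[0,0,0]],[[0,0,0],[0,0,0]],[[0,0,0],[0,0,0]],[[0,0,0],[0,0,0]]]}}

```text
clock: 48.15
eef_pos: [0.6529, 0.09, 0.4543]
orientation: [0.679, 0.734, -0.0, -0.0]
wrist_force: [0.4, -0.7, -0.6]
opening: 0.106
gripper_force: 25.0
```

Run:
```python
from h import *
c=capture('scene');cv2.imwrite('pics/s6.png',cv2.resize(c['img'][100:260,200:360],(600,600),interpolation=2))
go(.6529,.0902,.370,4.45)
```

```text
shift first [ 0.002 -0.     1.685] turn [ 0.    0.   -0.01] shift after turn [ 0.002 -0.     1.685] eef [0.6529 0.0901 0.4543] q6 -0.11
```

View pics/s6.png

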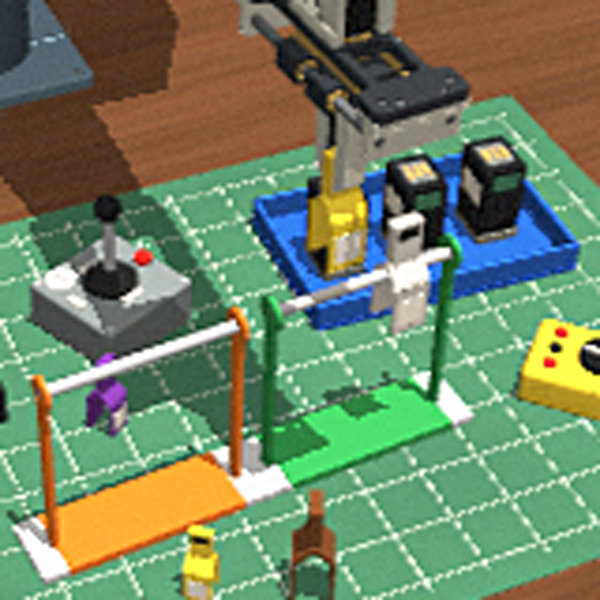

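The yellow tag is held at (337,230) but may be tilted in the grip. I'll zoom in.

Run:
```python
from h import *
c=capture('scene');W=world(c);cv2.imwrite('pics/s7.png',cv2.resize(c['img'][130:190,260:330],(700,600),interpolation=2))
h=cv2.cvtColor(c['img'],cv2.COLOR_BGR2HSV).astype(int)
m=(h[...,0]>20)&(h[...,0]<35)&(h[...,1]>130)&(W[...,2]>.1)&(abs(W[...,0]-.66)<.035)&(abs(W[...,1]-.09)<.04);p=W[m]
for a in np.arange(.19,.31,.012):
    q=p[abs(p[:,2]-a)<.006]
    if len(q):print(round(a,3),len(q),q[:,1].min().round(4),q[:,1].max().round(4),q[:,0].min().round(4),q[:,0].max().round(4))
```

```text
0.202 29 0.0775 0.1071 0.6349 0.6715
0.214 27 0.0767 0.1059 0.6342 0.6689
0.226 24 0.0765 0.1076 0.6349 0.673
0.238 48 0.0777 0.1071 0.6357 0.6709
0.25 61 0.0769 0.1092 0.6377 0.6699
0.262 32 0.0777 0.1047 0.6484 0.6618
0.274 12 0.0784 0.0833 0.6479 0.6597
0.286 11 0.0788 0.0823 0.6455 0.6584
0.298 7 0.0795 0.0871 0.6451 0.6606
```

View pics/s7.png

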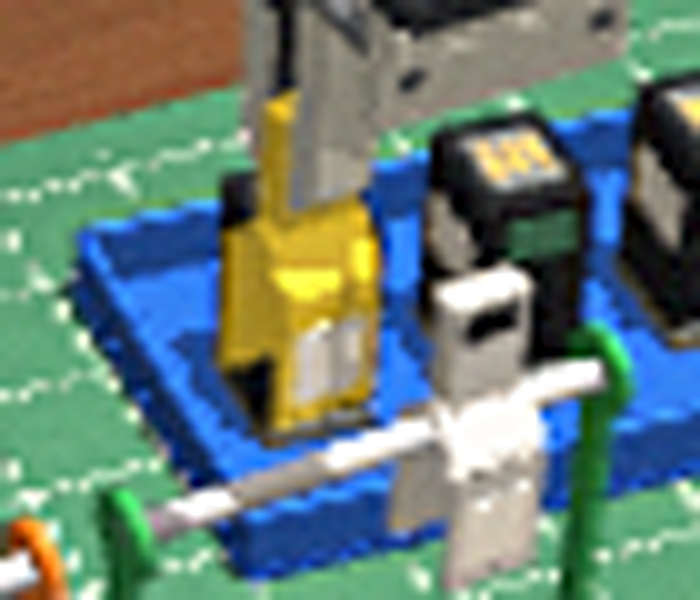

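The yellow tag is upright and centred at y≈0.092. I lower it and release.

Request:
{"name": "arm_command", "arguments": {"rows": [[[0,0,0.4],[0,0,0]],[[0,0,0.4],[0,0,0]],[[0,0,0.35],[0,0,0]],[[0,0,0.3],[0,0,0]],[[0,0,0.15],[0,0,0]]]}}

```text
clock: 48.75
eef_pos: [0.6526, 0.0903, 0.3726]
orientation: [0.679, 0.734, -0.001, -0.001]
wrist_force: [-0.7, -0.6, -0.9]
opening: 0.104
gripper_force: 25.0
```

Request:
{"name": "arm_command", "arguments": {"rows": [[[0,0,0.07],[0,0,0]],[[0,0,0],[0,0,0]],[[0,0,0],[0,0,0]],[[0,0,0],[0,0,0]],[[0,0,0],[0,0,0]]]}}

```text
clock: 49.25
eef_pos: [0.653, 0.0902, 0.3713]
orientation: [0.679, 0.734, 0.0, 0.0]
wrist_force: [-0.6, 0.2, -1.2]
opening: 0.11
gripper_force: 25.0
```

Request:
{"name": "arm_command", "arguments": {"rows": [[[0,0,0],[0,0,0]],[[0,0,0],[0,0,0]],[[0,0,0],[0,0,0]],[[0,0,0],[0,0,0]],[[0,0,0],[0,0,0]]], "hand": 0.5}}

```text
clock: 49.75
eef_pos: [0.6529, 0.0902, 0.3708]
orientation: [0.679, 0.734, 0.0, 0.0]
wrist_force: [-0.8, 0.2, 0.5]
opening: 0.471
gripper_force: 0.0
```

Request:
{"name": "arm_command", "arguments": {"rows": [[[0,0,-0.2],[0,0,0]],[[0,0,-0.4],[0,0,0]],[[0,0,-0.4],[0,0,0]],[[0,0,-0.4],[0,0,0]],[[0,0,-0.4],[0,0,0]]]}}

```text
clock: 50.25
eef_pos: [0.6528, 0.0903, 0.4625]
orientation: [0.679, 0.734, 0.0, 0.0]
wrist_force: [0.6, 0.7, 0.6]
opening: 0.5
gripper_force: 0.0
```

Request:
{"name": "arm_command", "arguments": {"rows": [[[-0.6,-0.4,0],[0,0,0]],[[-0.7,-0.4,0],[0,0,0]],[[-0.7,-0.4,0],[0,0,0]],[[-0.7,-0.4,0],[0,0,0]],[[-0.7,-0.4,0],[0,0,0]]]}}

```text
clock: 50.75
eef_pos: [0.5654, -0.0881, 0.4618]
orientation: [0.679, 0.734, 0.0, 0.001]
wrist_force: [-0.0, -0.7, -0.5]
opening: 0.5
gripper_force: 0.0
```

Request:
{"name": "arm_command", "arguments": {"rows": [[[-0.7,-0.4,0],[0,0,0]],[[-0.7,-0.4,0],[0,0,0]],[[0,0,0],[0,0,0]],[[0,0,0],[0,0,0]],[[0,0,0],[0,0,0]]]}}

```text
clock: 51.25
eef_pos: [0.5322, -0.1592, 0.4613]
orientation: [0.679, 0.734, 0.0, 0.0]
wrist_force: [-0.3, 1.6, 0.0]
opening: 0.501
gripper_force: 0.0
```

Run:
```python
from h import *
a=capture('scene');b=capture('top');W=world(a);z=W[...,2]
cv2.imwrite('pics/s8.png',np.hstack([cv2.resize(a['img'][100:260,200:360],(400,400),interpolation=2),cv2.resize(b['img'][120:290,80:250],(400,400),interpolation=2)]))
for n,y in(('w',.15),('y',.0902)):
    m=(abs(W[...,1]-y)<.02)&(abs(W[...,0]-.65)<.03)&(z>.19);p=W[m];print(n,p.min(0),p.max(0),p[p[:,2]>.205].mean(0))
m=(z>.128)&(z<.15)&(abs(W[...,0]-.44)<.06)&(abs(W[...,1]+.01)<.06);print('knob',W[m].mean(0))
```

```text
w [0.64231502 0.13893616 0.19064686] [0.6569206  0.16445344 0.21341704] [0.64946741 0.15082229 0.20980895]
y [0.64617041 0.08000985 0.19013946] [0.66237515 0.10662246 0.21340797] [0.6542001  0.09226828 0.2095474 ]
knob [ 0.44775569 -0.01002112  0.13193403]
```

View pics/s8.png

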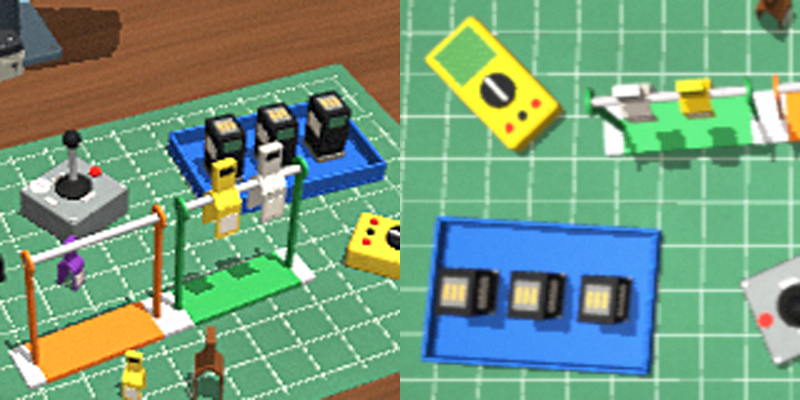

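Both tags hang on the green rail at (225,195) and (270,180), with their post tops at seated height. The packs stand in the tray, the joystick is upright and the arm is clear.

```bash
python3 -c "
from bench import sign_off
print(sign_off())"
```

```text
the job is handed in; nothing more can be done
None
```

The job is handed in, with no pass/fail result returned: joystick held about 2 s towards the red lamp and back upright, three packs standing in the tray, yellow and white tags hanging on the green rail (no red tag was present).

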